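# Weigh the small tin from behind the tall packs

## Robot

A 6-joint arm with a two-finger parallel gripper is mounted at the origin on the work surface. World frame = base frame: x ahead of the robot, y to its left, z up, the work surface at z = 0. Lengths are in m, angles in rad, forces in N, time in s.
With the tool pointing down it reaches from about 0.35 to 0.775 m from the base axis. Payload 5.5 kg.
Tool frame: the origin (TCP) lies at the very end of the fingers, on their centre line; the grasp point (between the pads) lies 19 mm behind it; x points along the fingers, y is the direction in which the jaws open and shut, and the axes are right-handed (so a half turn about x gives the same grasp; the last joint's range is limited). The gripper opens to 85 mm and grips with 20 to 120 N. Pads are 22 mm wide; open, the fingers measure 114 mm over their backs; the gripper's body (76 mm by 85 mm) begins 54 mm behind the grasp point. The pads swing forward as they close: fully open they stand 13 mm farther back than shut.
Start: joints at [-1.362, 0.313, 0.046, 1.304, 0, 1.431], TCP at [0.197, -0.54, 0.231] pointing down, gripper open.
Joint ranges: [-2.76, 2.76], [-0.86, 1.69], [-1.03, 1.26], [-2.2, 2.34], [-1.47, 1.5], [-3.14, 3.14]. Speed limits (rad/s): [2.57, 2.57, 3.14, 3.14, 3.14, 3.14].

## Interface

Orientations are given as a unit quaternion [w, x, y, z].
In Python, from workcell import env gives the robot as it stands.
- The arm moves only by the tool drive_tool, never from a script. Its argument "plan" is a list that holds one entry, the list of rows, each a list of 7 numbers: the shift along the tool's x, y, z in cm, then the turn, a rotation vector about the tool's x, y, z in degrees, then the opening, from 0 (shut) to 1 (fully open). In form: [[[tx, ty, tz, wx, wy, wz, fingers], ...]]. A call has exactly 5 rows; each row shifts and turns the commanded pose from where the row before left it, along the tool's axes as they then stand; what a row does not reach is not made up. A row lasts 1/12 s, in which the tool goes at most 41.7 mm and 7.16 degrees, less where a joint would pass 70% of its speed; a pose out of reach is approached as far as the arm can. A call with a gripper value outside its range is refused whole. The fingers move at their own pace and stop on an object; "squeeze" is the grip in N (left out, the last holds). Time passes only in rows, so rows that do not move let the fingers close, or fill a call up. It gives the time, the measured TCP pose, the force and the opening at its end, in the units of the state.
- env.get_state(): the state, without advancing time (a new reading comes with each control period).
- env.read_camera(name): name is "scene" or "side" or "wrist"; returns the picture (420x560x3 uint8, red, green, blue); there is no depth.
- env.camera_model(name): a dict with "camera_matrix" (3x3 intrinsics, pixels), "k1" (the pictures are not rectified: a ray, as slopes to the right and down, at radius r is drawn at 1 + k1 r^2 times it, then the intrinsics apply), "camera_from_world" (4x4, takes a point from world to camera coordinates); the wrist camera has in their place "T_tool_cam" (4x4, takes a point from camera to tool coordinates, whose origin is the TCP and whose axes are the tool frame's). Camera axes: x right, y down, z forward; pixel columns grow to the right and rows downward; lengths in m; the calibration is good to about 2 mm. A picture is of the moment at which its call begins: read the wrist's pose just before it. camera_model takes no time and is no camera call.
- env.hand_in(): hands the job in, once; it reports no verdict.
The state is a dict: "clock": time; "joint_pos": joint angles; "qvel": joint speeds; "tau": joint torques, N m; "tcp_pos": TCP position; "orientation": TCP orientation; "wrist_force": force on the tool from outside, world axes, zero at the start; "ft_torque": the same for the moment, N m; "finger_gap": finger opening in m.
Only numpy, scipy, OpenCV 4.12 (cv2) and the standard library are available. Lean on these libraries where they do the work, as an engineer would, in place of code of your own. Each camera call takes 0.05 s, during which the arm holds its last target.

## Task

The small low tin at the back of the steel sample stand is due on the scale, but the jar, the slim can and the carton crowd it in. First move these three onto the white tray, all standing upright; then set the tin down gently in the middle of the scale's pan and leave it there; then put the jar, the can and the carton back on the stand, each where it stood before. Set everything down without dropping it, do not knock anything over, and leave the pineapple and the jug alone.

Things in the scene. Friction and masses are not known exactly. Their poses are not given: they have to be found in the camera images.
- stand: fixed stainless sample stand, 160 mm (its x) by 236 mm (its y). Origin: centre of the underside; x to its back, z up. Floor 3 mm thick; back wall 50 mm high (inner face at x = +77 mm), sides 22 mm, front lip 10 mm high, all 3 mm thick. The tin stands at about (+45, 0) mm; the tall packs at about (+18, 71), (+18, -71) and (-24, 0) mm, in an order that changes from start to start.
- tray: fixed shallow white plastic tray, 200 mm (its x) by 240 mm (its y), rim 16 mm high and 4 mm thick, floor top 4 mm above the origin (origin: centre of the underside, z up). The side area: room for three packs.
- scale: fixed grey bench scale with a square-cornered stainless pan and a keypad and display towards its -x. Origin: on the table directly under the pan's centre, z up. Pan 150 mm (its x) by 180 mm (its y), flat, its top 68 mm above the origin; the housing reaches from x = -128 to +88 mm and y = -95 to +95 mm, top of the keypad 57 mm. The pan does not give way.
- tin: small low food tin, bare steel with a ring pull, 53 mm in diameter, 45 mm high, about 0.13 kg. Origin: centre of its underside, z up its axis.
- can: slim tall can, bare steel, 53 mm in diameter, 112 mm high, about 0.26 kg. Origin: centre of its underside, z up its axis.
- jar: amber preserve jar with paper label and bare metal lid, straight-sided, 63 mm in diameter (lid too), 105 mm high, about 0.33 kg. Origin: centre of its underside, z up its axis.
- carton: brick-shaped juice carton, 40 mm (its x) by 63 mm (its y) by 107 mm high, about 0.26 kg, stiff. Origin: centre of its underside, z up. At the start its x lies roughly along the stand's x.
- pineapple: bystander: half-peeled pineapple without its crown, standing, 105 mm in diameter, 140 mm high. Origin: centre of its underside. Leave alone.
- jug: bystander: open steel measuring jug, 88 mm in diameter, 110 mm high, with a handle at its +y reaching 74 mm out. Origin: centre of its underside. Leave alone.
There are look-alikes about, which are no part of the job. Leave any green or orange look-alike of the tin alone.

How it is judged:
On the way, in this order (a step that is already met when the one before it is completed fails the run):
1. the jar, the slim can and the carton all stand upright on the white tray, released (x of jar in the frame of tray between -0.095 and 0.095 m and y of jar in the frame of tray between -0.115 and 0.115 m and z of jar in the frame of tray between -0.002 and 0.012 m and angle between each of jar, can, carton's own z axis and vertical below 0.12 rad and linear speed of each of jar, can, carton below 0.02 m/s and angular speed of each of jar, can, carton below 0.2 rad/s and x of can in the frame of tray between -0.095 and 0.095 m and y of can in the frame of tray between -0.115 and 0.115 m and z of can in the frame of tray between -0.002 and 0.012 m and x of carton in the frame of tray between -0.095 and 0.095 m and y of carton in the frame of tray between -0.115 and 0.115 m and z of carton in the frame of tray between -0.002 and 0.012 m and contact force between the fingers and jar below 0.1 N and contact force between the fingers and can below 0.1 N and contact force between the fingers and carton below 0.1 N), for 0.2 s.
2. with those three still on the tray, the tin stands in the middle of the scale's pan, released (horizontal distance between tin and scale below 0.015 m and z of tin in the frame of scale between 0.063 and 0.073 m and angle between each of tin, jar, can, carton's own z axis and vertical below 0.12 rad and linear speed of each of tin, jar, can, carton below 0.02 m/s and angular speed of each of tin, jar, can, carton below 0.2 rad/s and contact force between the fingers and tin below 0.1 N and x of jar in the frame of tray between -0.095 and 0.095 m and y of jar in the frame of tray between -0.115 and 0.115 m and z of jar in the frame of tray between -0.002 and 0.012 m and x of can in the frame of tray between -0.095 and 0.095 m and y of can in the frame of tray between -0.115 and 0.115 m and z of can in the frame of tray between -0.002 and 0.012 m and x of carton in the frame of tray between -0.095 and 0.095 m and y of carton in the frame of tray between -0.115 and 0.115 m and z of carton in the frame of tray between -0.002 and 0.012 m), for 0.2 s.
3. the jar, the can and the carton are back on the stand, each where it stood (distance of each of jar, can, carton from where it was at the start of the episode below 0.015 m and angle between each of jar, can, carton's own z axis and vertical below 0.12 rad and linear speed of each of jar, can, carton below 0.02 m/s and angular speed of each of jar, can, carton below 0.2 rad/s), for 0.2 s.
At the end, for the whole second after the job is handed in: The tin stands upright on the scale's pan, its centre within 15 mm of the pan's centre; the jar, the can and the carton stand upright on the stand, each within 15 mm of where it stood at the start (they may be turned about their own axis); all are released and at rest (all of step 3 and horizontal distance between tin and scale below 0.015 m and z of tin in the frame of scale between 0.063 and 0.073 m and angle between tin's own z axis and vertical below 0.12 rad and linear speed of tin below 0.02 m/s and angular speed of tin below 0.2 rad/s and contact force between the fingers and jar below 0.1 N and contact force between the fingers and can below 0.1 N and contact force between the fingers and carton below 0.1 N and contact force between the fingers and tin below 0.1 N); the robot touches nothing.
It fails at once if a pack or the tin knocked over (angle between any of jar, can, carton, tin's own z axis and vertical above 0.6 rad).
It fails at once if the pineapple or the jug moved more than 20 mm (distance of any of pineapple, jug from where it was at the start of the episode above 0.02 m).
It fails at once if the scale struck or pressed with more than 80 N (rammed down) (contact force between anything else and scale above 80 N).
It fails at once if a pack let go more than 25 mm, or the tin more than 15 mm, above where it should stand (dropped) ((height (world z) of jar above 0.029 m and contact force between the fingers and jar below 0.05 N) or (height (world z) of can above 0.029 m and contact force between the fingers and can below 0.05 N) or (height (world z) of carton above 0.029 m and contact force between the fingers and carton below 0.05 N) or (height (world z) of tin above 0.083 m and contact force between the fingers and tin below 0.05 N)).
It also fails if it takes over 147 s, if anything falls off the work surface, if the arm or the gripper's body presses on something with over 40 N, if the wrist force passes 120 N, or if a joint passes its speed limit or range.

## Working session

There is one attempt and no reset: what is moved stays moved. The work goes in short steps, Python scripts to look and compute and a tool call to move; the robot and the scene stay as the last step left them, time stands still between calls to the robot, and variables do not carry over. Pictures are saved under pics/ and viewed, and the job is handed in when it is done.

Besides the shell and the picture viewer there is one more tool, called as name([rows], argument=value, ...), one row to a line, values as JSON. drive_tool: Moves the arm, as the interface text tells. Its arguments: {"type":"object","properties":{"plan":{"type":"array","items":{"type":"array","items":{"type":"array","items":{"type":"number"}}}},"squeeze":{"type":"number"}},"required":["plan"]}

```bash
ls; mkdir -p pics; python3 - <<'E'
from workcell import env
import cv2,numpy as np
print(env.get_state())
for n in ["scene","side","wrist"]:
    print(n,env.camera_model(n))
    cv2.imwrite(f"pics/{n}0.png",env.read_camera(n)[:,:,::-1])
E
```

```text
pics
{'clock': 0.0, 'joint_pos': array([-1.36161296e+00,  3.13969916e-01,  4.49526624e-02,  1.30354103e+00,
        1.83895128e-06,  1.43122000e+00]), 'qvel': array([ 1.96976999e-04, -3.56728096e-04,  9.50722367e-04,  6.52100239e-05,
       -6.43311655e-04,  1.65079831e-03]), 'tau': array([ 2.15669916e-04, -4.80625212e+01,  2.98533618e+01,  1.94205291e-02,
       -9.57330531e-05,  3.48460631e-06]), 'tcp_pos': array([ 0.19639597, -0.5398899 ,  0.23041541]), 'orientation': array([-0.12205857, -0.69636173, -0.12330375,  0.69640378]), 'wrist_force': array([ 0.39996208, -0.08096328, -0.53762222]), 'ft_torque': array([ 0.00419171,  0.00744656, -0.01176511]), 'finger_gap': 0.08539891349233587}
scene {'camera_matrix': array([[418.80448873,   0.        , 275.76965825],
       [  0.        , 418.80448873, 208.81009295],
       [  0.        ,   0.        ,   1.        ]]), 'k1': -0.12229790370876735, 'camera_from_world': array([[-0.57649081,  0.81678013,  0.02299079,  0.34385912],
       [ 0.46076516,  0.34819143, -0.81636891, -0.26770278],
       [-0.6747991 , -0.46003582, -0.57707298,  1.5570
[... 502 characters left out ...]
98e-01, -7.64229797e-01,
         9.00064375e-01],
       [ 0.00000000e+00,  0.00000000e+00,  0.00000000e+00,
         1.00000000e+00]])}
wrist {'camera_matrix': array([[339.29518457,   0.        , 276.8752163 ],
       [  0.        , 339.29518457, 211.56134997],
       [  0.        ,   0.        ,   1.        ]]), 'k1': -0.08199963659213552, 'T_tool_cam': array([[ 1.10713932e-03, -3.01047619e-01,  9.53608465e-01,
        -1.42117061e-01],
       [ 9.99999375e-01,  1.84740271e-04, -1.10267793e-03,
         7.33703805e-04],
       [ 1.55788680e-04,  9.53609090e-01,  3.01047636e-01,
        -7.64745903e-02],
       [ 0.00000000e+00,  0.00000000e+00,  0.00000000e+00,
         1.00000000e+00]])}
```

View pics/scene0.png

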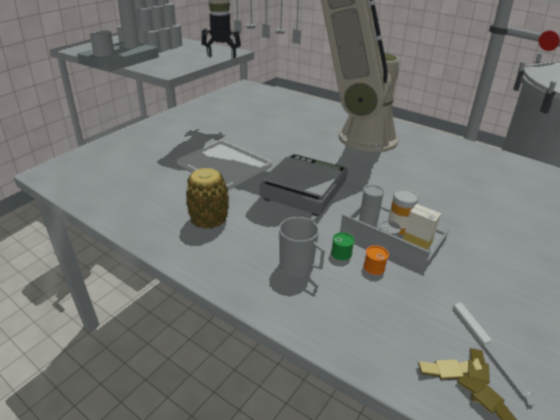

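View pics/side0.png

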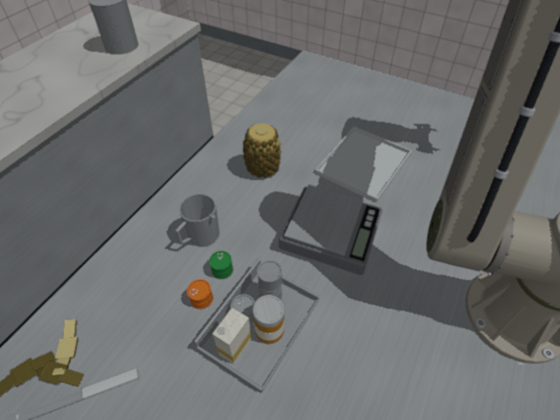

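View pics/wrist0.png

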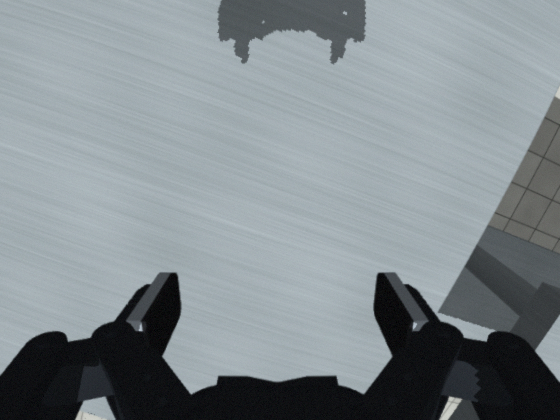

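The scene picture shows the stand near (400,230) with the can at (372,205), the jar at (403,212) and the carton at (422,230). The scale is at (305,180), the tray at (228,162) with an arm shadow across it, the pineapple at (207,198) and the jug at (298,250). The side view shows the same items: can (269,278), jar (268,318), carton (233,335), tin (242,303). I'll zoom in to measure them.

```bash
cat > h.py <<'E'
import numpy as np,cv2
from workcell import env
from scipy.spatial.transform import Rotation as R
def model(n,st=None):
    m=env.camera_model(n)
    if 'T_tool_cam' in m:
        st=st or env.get_state(); q=st['orientation']
        T=np.eye(4);T[:3,:3]=R.from_quat([q[1],q[2],q[3],q[0]]).as_matrix();T[:3,3]=st['tcp_pos']
        C=np.linalg.inv(T@m['T_tool_cam'])
    else: C=m['camera_from_world']
    return np.array(m['camera_matrix']),m['k1'],np.array(C)
def proj(mod,P):
    K,k1,C=mod;P=np.atleast_2d(P).astype(float)
    p=P@C[:3,:3].T+C[:3,3];s=p[:,:2]/p[:,2:]
    s=s*(1+k1*(s**2).sum(1,keepdims=True))
    return s*K[0,0]+K[:2,2]
def ray(mod,uv):
    K,k1,C=mod
    s=cv2.undistortPoints(np.array([[uv]],float),K,np.array([k1,0,0,0,0.]))[0,0]
    return -C[:3,:3].T@C[:3,3],C[:3,:3].T@np.array([s[0],s[1],1.])
def onz(mod,uv,z):
    o,d=ray(mod,uv);return o+d*(z-o[2])/d[2]
def crop(im,x0,y0,w,h,f,name):
    c=cv2.resize(im[y0:y0+h,x0:x0+w,::-1],None,fx=f,fy=f,interpolation=cv2.INTER_CUBIC)
    for x in range((x0//20+1)*20,x0+w,20):
        cv2.line(c,((x-x0)*f,0),((x-x0)*f,6),(0,0,255),1);cv2.putText(c,str(x),((x-x0)*f-10,16),0,.35,(0,0,255),1)
    for y in range((y0//20+1)*20,y0+h,20):
        cv2.line(c,(0,(y-y0)*f),(6,(y-y0)*f),(0,0,255),1);cv2.putText(c,str(y),(8,(y-y0)*f+4),0,.35,(0,0,255),1)
    cv2.imwrite(name,c)
E
python3 - <<'E'
from h import *
for n,b,f in [("side",(190,250,140,140),4),("scene",(330,170,130,100),6),("side",(270,120,150,150),4),("scene",(170,130,190,90),4)]:
    im=cv2.imread(f"pics/{n}0.png")[:,:,::-1]
    crop(im,*b,f,f"pics/z_{n}_{b[0]}.png")
E
```

```text
(no output)
```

View pics/z_side_190.png

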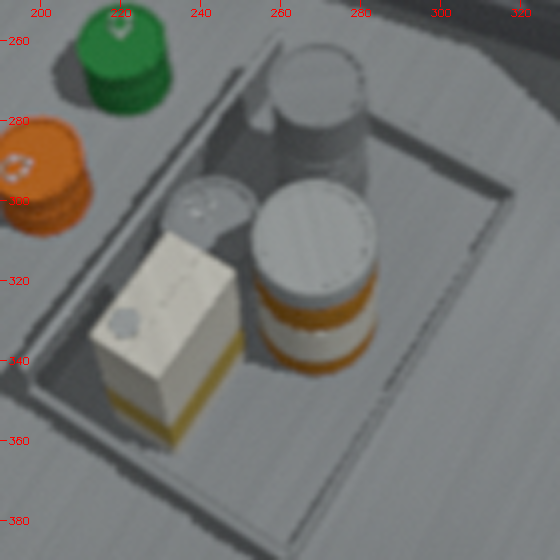

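View pics/z_scene_330.png

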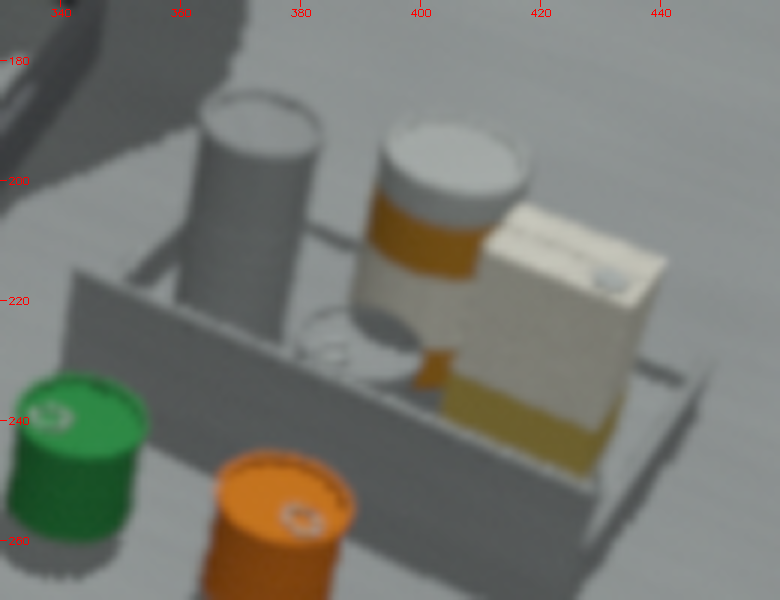

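View pics/z_side_270.png

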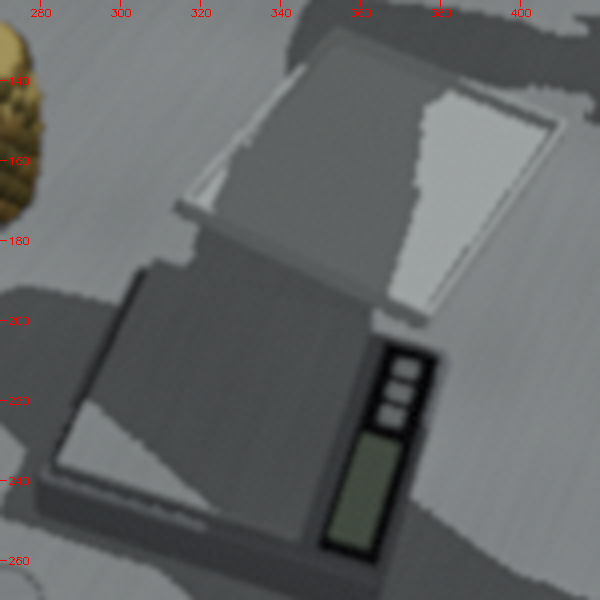

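View pics/z_scene_170.png

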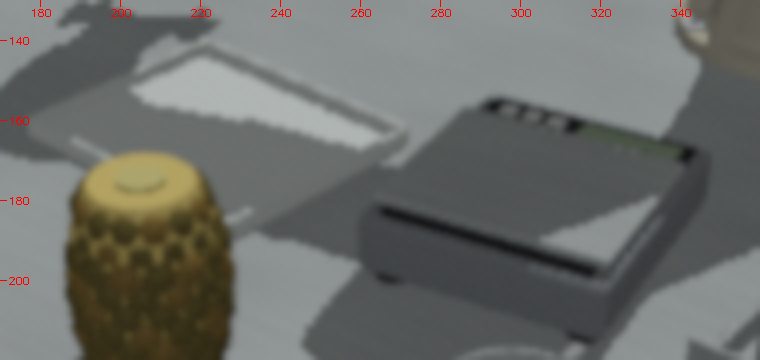

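```bash
python3 - <<'E'
from h import *
np.set_printoptions(precision=4,suppress=True)
S=model("side");C=model("scene")
def tri(a,b):
    o1,d1=ray(S,a);o2,d2=ray(C,b)
    d1/=np.linalg.norm(d1);d2/=np.linalg.norm(d2)
    t=np.linalg.lstsq(np.c_[d1,-d2],o2-o1,rcond=None)[0]
    p,q=o1+d1*t[0],o2+d2*t[1];return (p+q)/2,np.linalg.norm(p-q)
for n,a,b,z in [("can",(269.7,271.7),(373.5,190.5),.115),("jar",(268.8,310),(406,196),.108),("tin",(242,305),(390,228),.048),
  ("c1",(233,308),(410.5,210),.11),("c2",(249.5,318),(417,204),.11),("c3",(230,345),(441,213),.11),("c4",(212.5,334.5),(435.5,221),.11),
  ("standbackL",(260,259),(342,215),.05),("standbackR",(197,345),(429,252),.05)]:
    print(n,onz(S,a,z),onz(C,b,z),*tri(a,b))
print("scale pan side",[onz(S,p,.068)[:2] for p in [(305,186),(281,237),(350,256),(364,201)]])
print("scale pan scene",[onz(C,p,.068)[:2] for p in [(262,180),(318,199),(344,168),(291,155)]])
print("tray side",[onz(S,p,.016)[:2] for p in [(354,127),(411,150),(378,201),(315,171)]])
print("tray scene",[onz(C,p,.016)[:2] for p in [(222,141),(271,163),(176,161)]])
E
```

```text
can [0.5028 0.2327 0.115 ] [0.5086 0.2339 0.115 ] [0.5036 0.2318 0.112 ] 0.0010356372154464132
jar [0.4629 0.3052 0.108 ] [0.4705 0.3073 0.108 ] [0.4638 0.3047 0.1042] 0.0020375675424230376
tin [0.5345 0.2989 0.048 ] [0.5393 0.304  0.048 ] [0.535  0.3006 0.0457] 0.0049107542425418935
c1 [0.5259 0.3368 0.11  ] [0.5257 0.3392 0.11  ] [0.5257 0.3381 0.1103] 0.002168911712509034
c2 [0.4865 0.3387 0.11  ] [0.4911 0.3432 0.11  ] [0.4869 0.3403 0.108 ] 0.0043032972839436405
c3 [0.4897 0.4017 0.11  ] [0.4922 0.404  0.11  ] [0.49   0.4026 0.1089] 0.002294411407459344
c4 [0.5297 0.4011 0.11  ] [0.5323 0.4031 0.11  ] [0.5301 0.4018 0.1088] 0.0020046351080684898
standbackL [0.5602 0.1811 0.05  ] [0.5654 0.183  0.05  ] [0.5611 0.1804 0.047 ] 0.001654170081696622
standbackR [0.5653 0.4177 0.05  ] [0.5724 0.4155 0.05  ] [0.567  0.4156 0.0455] 0.0019294248142660178
scale pan side [array([ 0.5673, -0.0615]), array([0.542 , 0.1137]), array([0.3785, 0.0833]), array([ 0.4123, -0.0884])]
scale pan scene [array([ 0.576, -0.063]), array([0.5636, 0.1093]), array([0.3754, 0.0873]), array([ 0.404 , -0.0805])]
tray side [array([ 0.5673, -0.4163]), array([ 0.3726, -0.3993]), array([ 0.3885, -0.1536]), array([ 0.5888, -0.1735])]
tray scene [array([ 0.3813, -0.3842]), array([ 0.4059, -0.1538]), array([ 0.5809, -0.4065])]
```

```bash
cat >> h.py <<'E'
def tool(st=None):
    st=st or env.get_state();q=st['orientation']
    return R.from_quat([q[1],q[2],q[3],q[0]]).as_matrix(),st['tcp_pos']
def to(pos,ydir_deg):
    """remaining shift in tool axes(cm) and rotvec(deg) to pose: tool x down, tool y at world azimuth ydir"""
    Rm,p=tool();a=np.deg2rad(ydir_deg);y=np.array([np.cos(a),np.sin(a),0]);x=np.array([0,0,-1.])
    T=np.c_[x,y,np.cross(x,y)]
    rel=R.from_matrix(Rm.T@T).as_rotvec(degrees=True)
    print("shift now-axes cm",Rm.T@(np.array(pos)-p)*100,"target-axes cm",T.T@(np.array(pos)-p)*100,"rot deg",rel)
E
python3 - <<'E'
from h import *
np.set_printoptions(precision=3,suppress=True)
print(tool()[0])
for a in (0,180,90,-90): to([.465,.306,.2],a)
S=model("side");C=model("scene")
print("pineapple",onz(S,(263,130),.14),onz(C,(207,176),.14)); print("jug",onz(S,(200,208),.11),onz(C,(299,230),.11))
E
```

```text
[[-0.     0.342 -0.94 ]
 [ 0.001 -0.94  -0.342]
 [-1.    -0.001 -0.   ]]
shift now-axes cm [  3.173 -70.321 -54.152] target-axes cm [  3.06   26.856 -84.599] rot deg [-70.015  -0.061   0.064]
shift now-axes cm [  3.173 -70.321 -54.152] target-axes cm [  3.06  -26.856  84.599] rot deg [109.985   0.07    0.067]
shift now-axes cm [  3.173 -70.321 -54.152] target-axes cm [ 3.06  84.599 26.856] rot deg [-160.015   -0.118    0.003]
shift now-axes cm [  3.173 -70.321 -54.152] target-axes cm [  3.06  -84.599 -26.856] rot deg [19.985  0.002  0.084]
pineapple [ 0.734 -0.13   0.14 ] [ 0.738 -0.112  0.14 ]
jug [0.737 0.16  0.11 ] [0.75  0.167 0.11 ]
```

drive_tool([
  [[0,0,0,-7,0,0,1],[0,0,0,-7,0,0,1],[0,0,0,-7,0,0,1],[0,0,0,-7,0,0,1],[0,0,0,-7,0,0,1]],
], squeeze=40)

```text
clock: 0.57
tcp_pos: [0.1964, -0.5402, 0.2309]
orientation: [0.328, 0.626, 0.329, -0.626]
wrist_force: [0.4, -0.5, 0.4]
finger_gap: 0.0854
```

drive_tool([
  [[0,0,0,-7,0,0,1],[0,0,0,-7,0,0,1],[0,0,0,-7,0,0,1],[0,0,0,-7,0,0,1],[0,0,0,-7,0,0,1]],
])

```text
clock: 0.98
tcp_pos: [0.1965, -0.5402, 0.2309]
orientation: [0.501, 0.499, 0.502, -0.498]
wrist_force: [1.1, -0.8, 0.4]
finger_gap: 0.0853
```

drive_tool([
  [[0,3,-2.5,0,0,0,1],[0,3,-2.5,0,0,0,1],[0,3,-2.5,0,0,0,1],[0,3,-2.5,0,0,0,1],[0,3,-2.5,0,0,0,1]],
])

```text
clock: 1.4
tcp_pos: [0.3474, -0.414, 0.231]
orientation: [0.5, 0.5, 0.5, -0.5]
wrist_force: [0.4, 0.2, -0.3]
finger_gap: 0.0852
```

drive_tool([
  [[0,3,-2.5,0,0,0,1],[0,3,-2.5,0,0,0,1],[0,3,-2.5,0,0,0,1],[0,3,-2.5,0,0,0,1],[0,0,0,0,0,0,1]],
])

```text
clock: 1.82
tcp_pos: [0.4707, -0.3108, 0.231]
orientation: [0.502, 0.499, 0.502, -0.497]
wrist_force: [0.1, -0.7, 0.1]
finger_gap: 0.0856
```

```bash
python3 - <<'E'
from h import *
for n in ["wrist","scene"]:
    im=env.read_camera(n); cv2.imwrite(f"pics/{n}1.png",im[:,:,::-1])
E
```

```text
(no output)
```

View pics/wrist1.png

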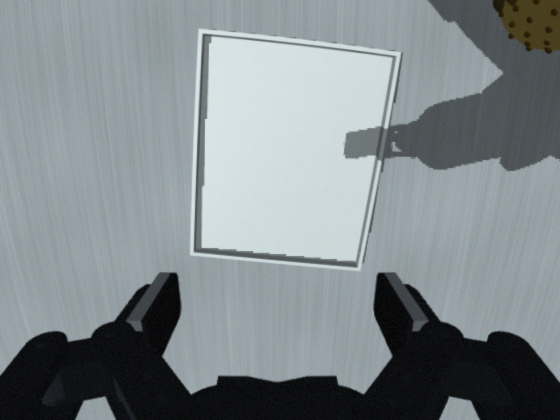

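drive_tool([
  [[0,0,-4,0,0,0,1],[0,0,-4,0,0,0,1],[0,0,-4,0,0,0,1],[0,0,-4,0,0,0,1],[0,0,-4,0,0,0,1]],
])

```text
clock: 2.33
tcp_pos: [0.4655, -0.1153, 0.2311]
orientation: [-0.499, -0.501, -0.499, 0.501]
wrist_force: [1.8, 0.9, -0.2]
finger_gap: 0.0854
```

drive_tool([
  [[0,0,-4,0,0,0,1],[0,0,-4,0,0,0,1],[0,0,-2,0,0,0,1],[0,0,0,0,0,0,1],[0,0,0,0,0,0,1]],
])

```text
clock: 2.75
tcp_pos: [0.4662, -0.0157, 0.2313]
orientation: [0.5, 0.5, 0.5, -0.5]
wrist_force: [-0.1, 0.4, 0.6]
finger_gap: 0.0855
```

```bash
python3 - <<'E'
from h import *
st=env.get_state();print(st['tcp_pos'],st['joint_pos'])
for n in ["wrist","side"]:
    im=env.read_camera(n); cv2.imwrite(f"pics/{n}2.png",im[:,:,::-1])
E
```

```text
[ 0.4662064  -0.01573824  0.2313292 ] [-2.05631111e-01  1.03382661e-01 -2.18747179e-01  1.24855162e+00
 -7.13878975e-04  1.36475726e+00]
```

View pics/wrist2.png

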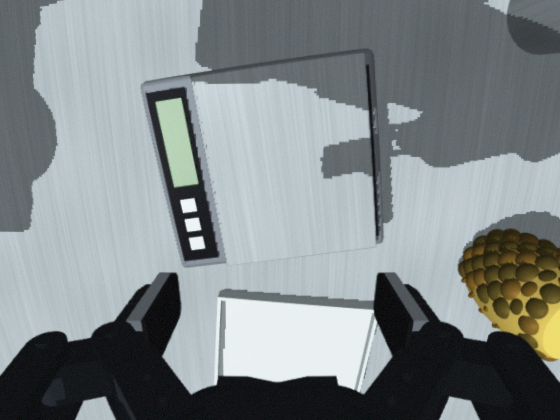

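View pics/side2.png

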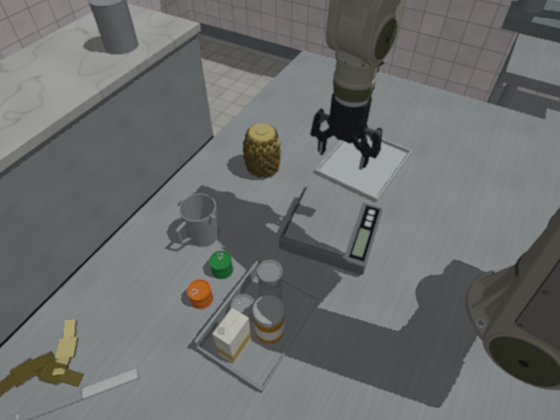

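The wrist pictures show the tray with rim corners at about (201,30), (401,52), (360,270) and (191,254). The pan corners are near (192,78), (366,52), (380,245) and (225,263), with the keypad on the left (towards the base). The side picture confirms that nothing has moved.

```bash
python3 - <<'E'
from h import *
np.set_printoptions(precision=4,suppress=True)
st=env.get_state();W=model("wrist",st)
P=np.array([onz(W,p,.068) for p in [(192,78),(366,52),(380,245),(225,263)]])[:,:2]
print(P,P.mean(0),[np.linalg.norm(P[i]-P[i-1]) for i in range(4)])
st1=dict(st);st1['tcp_pos']=np.array([.4685,-.3135,.231]);W=model("wrist",st1)
P=np.array([onz(W,p,.016) for p in [(201,30),(401,52),(360,270),(191,254)]])[:,:2]
print(P,P.mean(0),[np.linalg.norm(P[i]-P[i-1]) for i in range(4)])
im=cv2.imread("pics/wrist2.png")[:,:,::-1]; crop(im,130,30,270,250,3,"pics/zw2.png")
im=cv2.imread("pics/side2.png")[:,:,::-1]; crop(im,270,180,120,100,6,"pics/zs2.png")
E
```

```text
[[ 0.394   0.0827]
 [ 0.5414  0.1034]
 [ 0.5675 -0.0717]
 [ 0.4145 -0.0905]] [0.4793 0.006 ] [np.float64(0.17443840900982394), np.float64(0.14878279838798297), np.float64(0.17700209758744387), np.float64(0.1541547831007032)]
[[ 0.395  -0.1654]
 [ 0.5911 -0.1849]
 [ 0.5657 -0.4222]
 [ 0.3686 -0.4012]] [ 0.4801 -0.2934] [np.float64(0.23725300831336846), np.float64(0.19698710165733915), np.float64(0.23864035463842562), np.float64(0.1982092865019308)]
```

View pics/zw2.png

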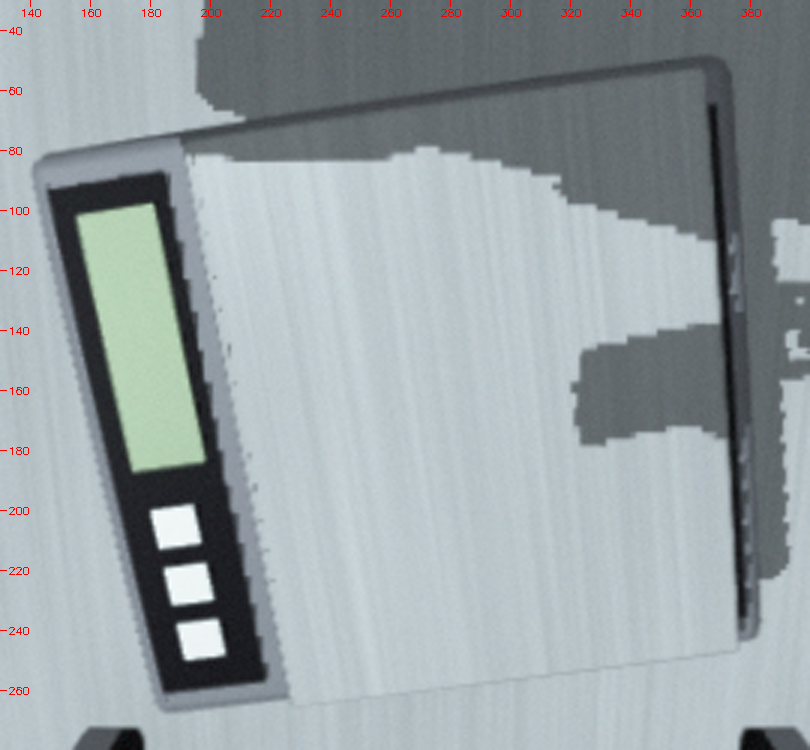

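View pics/zs2.png

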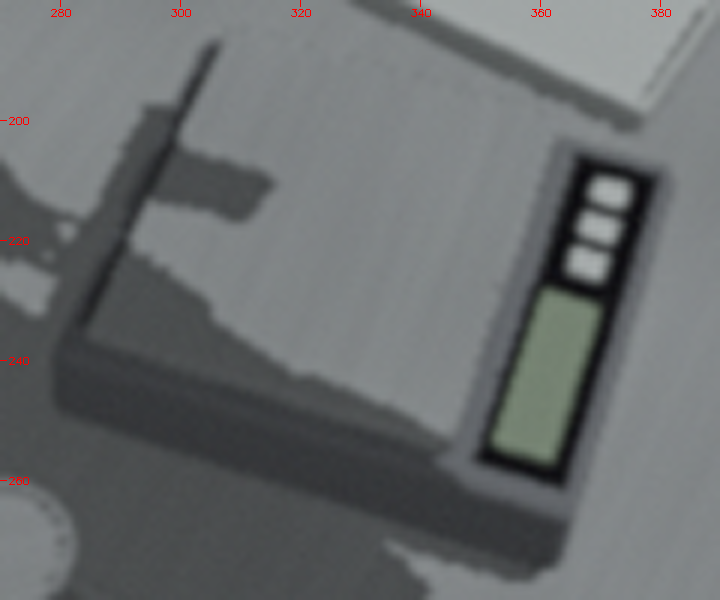

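drive_tool([
  [[0,0,-4,0,0,0,1],[0,0,-4,0,0,0,1],[0,0,-4,0,0,0,1],[0,0,-4,0,0,0,1],[0,0,-4,0,0,0,1]],
])

```text
clock: 3.27
tcp_pos: [0.4674, 0.1842, 0.2312]
orientation: [-0.499, -0.501, -0.499, 0.501]
wrist_force: [0.5, 0.2, 0.5]
finger_gap: 0.0854
```

drive_tool([
  [[0,0,0,0,0,0,1],[0,0,0,0,0,0,1],[0,0,0,0,0,0,1],[0,0,0,0,0,0,1],[0,0,0,0,0,0,1]],
])

```text
clock: 3.68
tcp_pos: [0.4671, 0.1827, 0.2312]
orientation: [-0.499, -0.501, -0.499, 0.501]
wrist_force: [0.2, 0.5, -0.3]
finger_gap: 0.0855
```

```bash
python3 - <<'E'
from h import *
st=env.get_state();print(st['tcp_pos'],st['joint_pos'])
im=env.read_camera("wrist"); cv2.imwrite("pics/wrist3.png",im[:,:,::-1]); crop(im,130,0,300,230,2,"pics/zw3.png")
np.save("st3.npy",st,allow_pickle=True)
E
```

```text
[0.46711761 0.1826891  0.23120906] [ 2.12833255e-01  1.71288005e-01 -1.39280902e-01  1.26048355e+00
 -3.40810741e-04  1.78710720e+00]
```

View pics/wrist3.png

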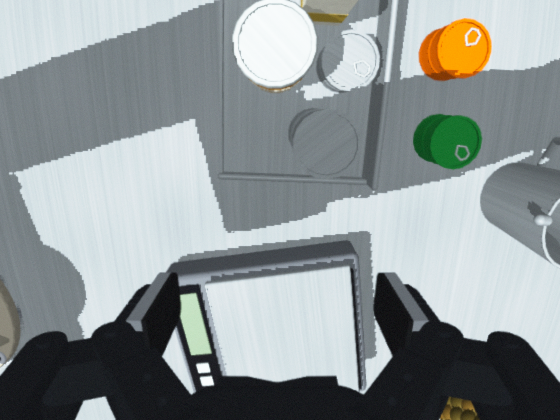

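The wrist view shows the jar lid centred at about (275,44), the can top at (330,142) in shadow, the tin at (357,60) and the pan's far edge at (205,283)–(352,265).

```bash
python3 - <<'E'
from h import *
np.set_printoptions(precision=4,suppress=True)
st=np.load("st3.npy",allow_pickle=True).item();W=model("wrist",st)
im=cv2.imread("pics/wrist3.png")
m=cv2.inRange(im[:100,200:330],(215,215,215),(255,255,255))
c=max(cv2.findContours(m,0,1)[0],key=cv2.contourArea);print(cv2.minEnclosingCircle(c),cv2.fitEllipse(c))
(x,y),a,_=cv2.fitEllipse(c);p=onz(W,(x+200,y),.108);print("jar",p,onz(W,(x+200+a[1]/2,y),.108)-p)
print("can",onz(W,(325,142),.115),onz(W,(330,142),.115),"tin",onz(W,(357,60),.048))
crop(im[:,:,::-1],190,120,200,180,4,"pics/zw3.png")
E
```

```text
((74.5, 41.99397659301758), 43.65520477294922) ((74.17829895019531, 41.95806884765625), (82.13710021972656, 86.27002716064453), 0.700496256351471)
jar [0.4652 0.3036 0.108 ] [0.0312 0.     0.    ]
can [0.5032 0.2323 0.115 ] [0.507  0.2323 0.115 ] tin [0.5391 0.2989 0.048 ]
```

View pics/zw3.png

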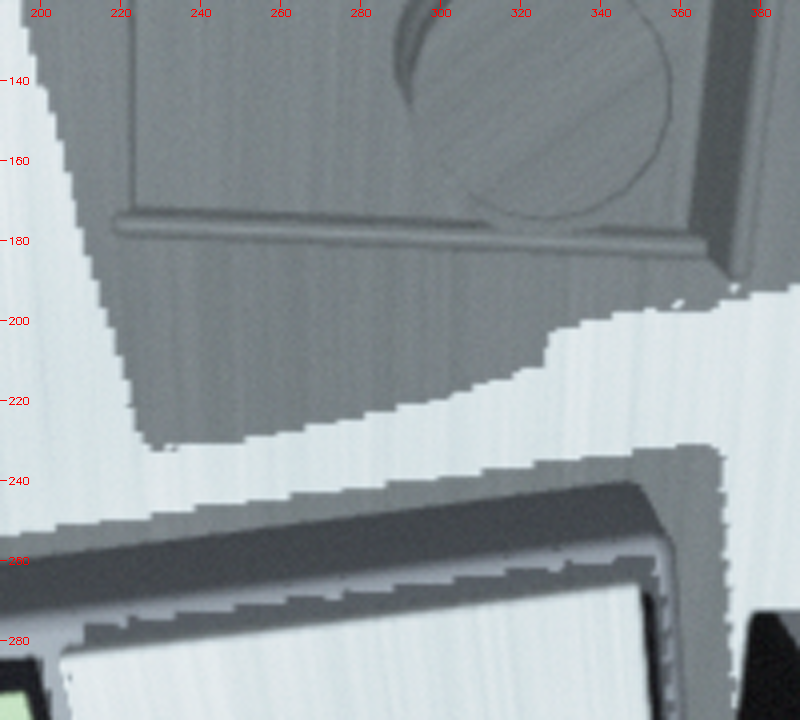

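```bash
python3 - <<'E'
from h import *
np.set_printoptions(precision=4,suppress=True)
st=np.load("st3.npy",allow_pickle=True).item();W=model("wrist",st)
st2=dict(st);st2['tcp_pos']=np.array([.4662,-.0157,.2313]);st2['orientation']=np.array([.5,.5,.5,-.5]);W2=model("wrist",st2)
A=[onz(W,p,.068)[:2] for p in [(206,283.5),(350,266)]];B=[onz(W2,p,.068)[:2] for p in [(228,264),(376.5,247)]]
P=np.array(A+B);print(P,P.mean(0)); d=lambda i,j:np.linalg.norm(P[i]-P[j]);print(d(0,1),d(2,3),d(0,2),d(1,3))
S=model("side");Q=np.array([onz(S,p,.068)[:2] for p in [(346,256),(283.5,236),(362,203),(305.5,187)]]);print(Q,Q.mean(0))
E
```

```text
[[ 0.3942  0.0861]
 [ 0.5396  0.1053]
 [ 0.4172 -0.0904]
 [ 0.5639 -0.0723]] [0.4787 0.0072]
0.14670561676859314 0.14784067955573849 0.17797423028023418 0.17924162380319825
[[ 0.3865  0.0878]
 [ 0.5382  0.1082]
 [ 0.4143 -0.0796]
 [ 0.5645 -0.0589]] [0.4759 0.0144]
```

drive_tool([
  [[0,-0.2,-4,0,0,0,1],[0,0,-4,0,0,0,1],[0,0,-4,0,0,0,1],[0,0,-0.1,0,0,0,1],[3,0,0,0,0,0,1]],
])

```text
clock: 4.15
tcp_pos: [0.4682, 0.3082, 0.2061]
orientation: [0.502, 0.503, 0.499, -0.496]
wrist_force: [2.0, -0.8, 0.9]
finger_gap: 0.0853
```

drive_tool([
  [[3,0,0,0,0,0,1],[2.8,0,0,0,0,0,1],[2,0,0,0,0,0,1],[0,0,0,0,0,0,1],[0,0,0,0,0,0,1]],
])

```text
clock: 4.57
tcp_pos: [0.4643, 0.3042, 0.1226]
orientation: [-0.499, -0.5, -0.5, 0.501]
wrist_force: [-0.7, -0.4, 0.1]
finger_gap: 0.0856
```

```bash
python3 - <<'E'
from h import *
st=env.get_state();print(st['tcp_pos'],st['joint_pos'])
im=env.read_camera("wrist"); cv2.imwrite("pics/wrist4.png",im[:,:,::-1])
E
```

```text
[0.4642873  0.30415352 0.12260285] [ 4.35436515e-01  3.32853822e-01 -1.99497624e-01  1.04119332e+00
 -2.24951626e-04  2.00803943e+00]
```

View pics/wrist4.png

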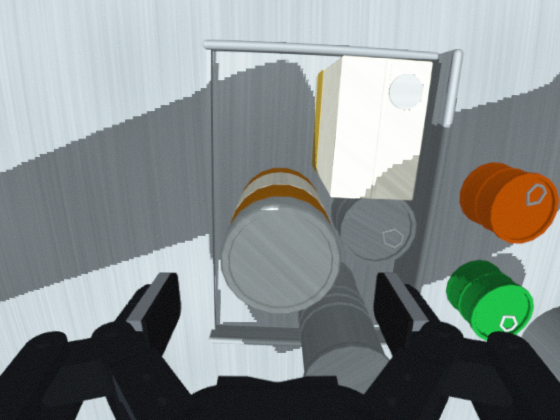

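The jar lid sits centred between the jaws at about (281,257), with free space on both finger paths. The carton's top corners are (342,55), (433,62), (416,199) and (332,192).

```bash
python3 - <<'E'
from h import *
np.set_printoptions(precision=4,suppress=True)
W=model("wrist")
print("jar",onz(W,(281,257),.108))
P=np.array([onz(W,p,.110)[:2] for p in [(342,55),(433,62),(416,199),(332,192)]]);print(P,P.mean(0))
print("tin",onz(W,(378,230),.048))
E
```

```text
jar [0.4671 0.3069 0.108 ]
[[0.4932 0.4023]
 [0.5335 0.4004]
 [0.5324 0.3381]
 [0.4913 0.3416]] [0.5126 0.3706]
tin [0.535  0.2988 0.048 ]
```

drive_tool([
  [[2.5,0,0,0,0,0,1],[2.0,0,0,0,0,0,1],[1.7,0,0,0,0,0,1],[0,0,0,0,0,0,1],[0,0,0,0,0,0,1]],
])

```text
clock: 5.03
tcp_pos: [0.4655, 0.3054, 0.0625]
orientation: [0.5, 0.5, 0.5, -0.5]
wrist_force: [0.3, -0.4, 0.5]
finger_gap: 0.0853
```

drive_tool([
  [[0,0,0,0,0,0,0],[0,0,0,0,0,0,0],[0,0,0,0,0,0,0],[0,0,0,0,0,0,0],[0,0,0,0,0,0,0]],
])

```text
clock: 5.45
tcp_pos: [0.4662, 0.3061, 0.0635]
orientation: [0.5, 0.501, 0.499, -0.499]
wrist_force: [-0.2, 0.1, 7.3]
finger_gap: 0.0623
```

drive_tool([
  [[0,0,0,0,0,0,0],[0,0,0,0,0,0,0],[0,0,0,0,0,0,0],[0,0,0,0,0,0,0],[0,0,0,0,0,0,0]],
])

```text
clock: 5.87
tcp_pos: [0.4662, 0.3062, 0.0635]
orientation: [0.501, 0.501, 0.499, -0.499]
wrist_force: [-0.3, -1.6, 6.6]
finger_gap: 0.0624
```

drive_tool([
  [[-1,0,0,0,0,0,0],[-2.5,0,0,0,0,0,0],[-3.5,0,0,0,0,0,0],[-3.5,0,0,0,0,0,0],[-3.5,0,0,0,0,0,0]],
])

```text
clock: 6.28
tcp_pos: [0.464, 0.3052, 0.2032]
orientation: [-0.5, -0.5, -0.5, 0.5]
wrist_force: [0.8, 1.0, -2.7]
finger_gap: 0.062
```

drive_tool([
  [[0,0,1,0,0,0,0],[0,0,2,0,0,0,0],[0,0,3,0,0,0,0],[0,0,3,0,0,0,0],[0,0,3,0,0,0,0]],
])

```text
clock: 6.7
tcp_pos: [0.464, 0.1844, 0.2014]
orientation: [0.5, 0.5, 0.5, -0.5]
wrist_force: [1.3, -0.0, -1.9]
finger_gap: 0.0622
```

drive_tool([
  [[0,0,3,0,0,0,0],[0,0,3,0,0,0,0],[0,0,3,0,0,0,0],[0,0,3,0,0,0,0],[0,0,3,0,0,0,0]],
])

```text
clock: 7.12
tcp_pos: [0.464, 0.0341, 0.2015]
orientation: [-0.5, -0.5, -0.5, 0.5]
wrist_force: [0.3, -0.0, -2.5]
finger_gap: 0.062
```

drive_tool([
  [[0,0,3,0,0,0,0],[0,0,3,0,0,0,0],[0,0,3,0,0,0,0],[0,0,3,0,0,0,0],[0,0,3,0,0,0,0]],
])

```text
clock: 7.53
tcp_pos: [0.4639, -0.1159, 0.2015]
orientation: [-0.5, -0.5, -0.5, 0.5]
wrist_force: [0.6, 0.2, -2.1]
finger_gap: 0.0621
```

drive_tool([
  [[0,0,3,0,0,0,0],[0,0,3,0,0,0,0],[0,0,3,0,0,0,0],[0,0,3,0,0,0,0],[0,0,3,0,0,0,0]],
])

```text
clock: 7.95
tcp_pos: [0.4639, -0.2658, 0.2014]
orientation: [-0.5, -0.5, -0.5, 0.5]
wrist_force: [1.2, -0.2, -2.2]
finger_gap: 0.0619
```

drive_tool([
  [[0,0.2,3,0,0,0,0],[0,0.3,3,0,0,0,0],[0,0.2,2.5,0,0,0,0],[0,0,1.4,0,0,0,0],[0,0,0,0,0,0,0]],
])

```text
clock: 8.37
tcp_pos: [0.4711, -0.3664, 0.2008]
orientation: [-0.499, -0.501, -0.499, 0.501]
wrist_force: [0.9, -0.7, -3.1]
finger_gap: 0.0622
```

drive_tool([
  [[3,0,0,0,0,0,0],[3,0,0,0,0,0,0],[3,0,0,0,0,0,0],[2.5,0,0,0,0,0,0],[1.5,0,0,0,0,0,0]],
])

```text
clock: 8.78
tcp_pos: [0.4698, -0.3605, 0.0683]
orientation: [0.498, 0.5, 0.502, -0.5]
wrist_force: [-0.5, 0.5, -2.4]
finger_gap: 0.0623
```

drive_tool([
  [[0.2,0,0,0,0,0,0],[0.2,0,0,0,0,0,0],[0,0,0,0,0,0,0],[0,0,0,0,0,0,0],[0,0,0,0,0,0,0]],
])

```text
clock: 9.2
tcp_pos: [0.4725, -0.3642, 0.069]
orientation: [0.501, 0.5, 0.499, -0.5]
wrist_force: [0.7, 0.0, -2.6]
finger_gap: 0.0623
```

drive_tool([
  [[0.2,0,0,0,0,0,0],[0.2,0,0,0,0,0,0],[0.2,0,0,0,0,0,0],[0,0,0,0,0,0,0],[0,0,0,0,0,0,0]],
])

```text
clock: 9.62
tcp_pos: [0.4721, -0.3644, 0.0645]
orientation: [0.501, 0.5, 0.499, -0.5]
wrist_force: [-4.1, 3.1, 14.4]
finger_gap: 0.0625
```

drive_tool([
  [[-0.1,0,0,0,0,0,1],[0,0,0,0,0,0,1],[0,0,0,0,0,0,1],[0,0,0,0,0,0,1],[0,0,0,0,0,0,1]],
])

```text
clock: 10.03
tcp_pos: [0.4715, -0.3635, 0.062]
orientation: [-0.5, -0.5, -0.5, 0.5]
wrist_force: [-0.4, 0.3, 0.5]
finger_gap: 0.0856
```

drive_tool([
  [[-1,0,0,0,0,0,1],[-2.5,0,0,0,0,0,1],[-3.5,0,0,0,0,0,1],[-3.5,0,0,0,0,0,1],[-3.5,0,0,0,0,0,1]],
])

```text
clock: 10.45
tcp_pos: [0.4712, -0.3631, 0.2042]
orientation: [0.5, 0.5, 0.5, -0.5]
wrist_force: [1.7, -1.3, -0.3]
finger_gap: 0.0856
```

```bash
python3 - <<'E'
from h import *
st=env.get_state();print(st['tcp_pos'],st['clock'])
im=env.read_camera("side"); cv2.imwrite("pics/side5.png",im[:,:,::-1]); crop(im,190,100,250,280,2,"pics/zs5.png")
E
```

```text
[ 0.47123031 -0.36312599  0.20417655] 10.45
```

View pics/zs5.png

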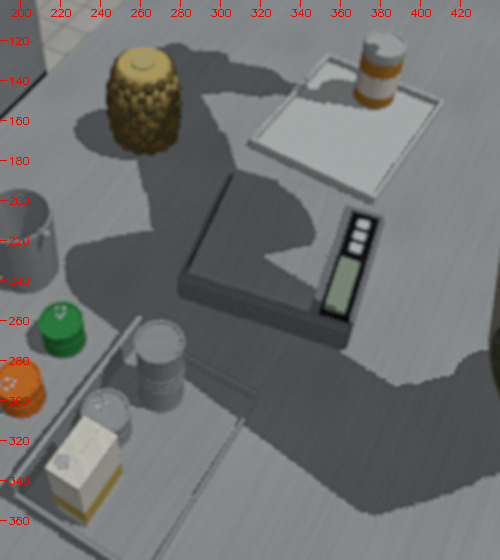

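The jar stands upright on the tray near (380,70 in zoom). Next is the can.

drive_tool([
  [[0,0,-1.5,0,0,0,1],[0,0,-3,0,0,0,1],[0,0,-3,0,0,0,1],[0,0,-4,0,0,0,1],[0,0,-4,0,0,0,1]],
])

```text
clock: 10.92
tcp_pos: [0.4714, -0.2076, 0.2026]
orientation: [0.5, 0.501, 0.499, -0.5]
wrist_force: [0.8, -0.0, -0.2]
finger_gap: 0.0854
```

drive_tool([
  [[0,0,-4,0,0,0,1],[0,0,-4,0,0,0,1],[0,0,-4,0,0,0,1],[0,0,-4,0,0,0,1],[0,0,-4,0,0,0,1]],
])

```text
clock: 11.33
tcp_pos: [0.4713, -0.0067, 0.2029]
orientation: [0.5, 0.5, 0.5, -0.5]
wrist_force: [0.3, -0.3, -0.4]
finger_gap: 0.0853
```

drive_tool([
  [[0,1,-4,0,0,0,1],[0,1,-4,0,0,0,1],[0,1,-4,0,0,0,1],[0,0,-4,0,0,0,1],[0,0,0,0,0,0,1]],
])

```text
clock: 11.75
tcp_pos: [0.5016, 0.1578, 0.2026]
orientation: [0.501, 0.499, 0.502, -0.497]
wrist_force: [0.2, -0.3, -0.2]
finger_gap: 0.0854
```

```bash
python3 - <<'E'
from h import *
np.set_printoptions(precision=4,suppress=True)
st=env.get_state();print(st['tcp_pos'],st['clock'])
im=env.read_camera("wrist"); cv2.imwrite("pics/wrist6.png",im[:,:,::-1])
np.save("st6.npy",st,allow_pickle=True)
E
```

```text
[0.5016 0.1578 0.2026] 11.75
```

View pics/wrist6.png

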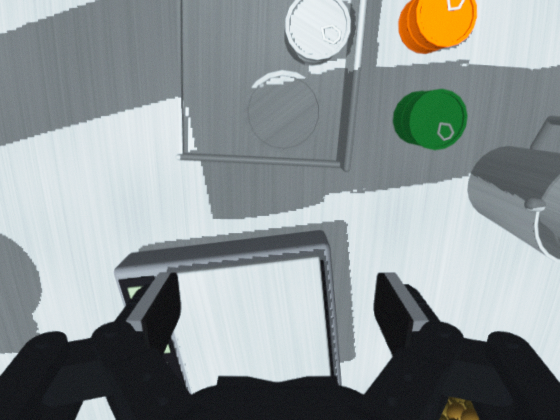

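The can rim spans x 247–319 and y 76–149, so its centre is at about (283,112). The tin is at (319,27).

```bash
python3 - <<'E'
from h import *
np.set_printoptions(precision=4,suppress=True)
W=model("wrist",np.load("st6.npy",allow_pickle=True).item())
print("can",onz(W,(283,112),.115),onz(W,(319,112),.115)-onz(W,(283,112),.115),"tin",onz(W,(319.5,27),.048))
E
```

```text
can [0.5048 0.2302 0.115 ] [0.0236 0.0002 0.    ] tin [0.5346 0.2963 0.048 ]
```

drive_tool([
  [[0,0.3,-2.5,0,0,0,1],[0,0,-2.5,0,0,0,1],[0,0,-2.3,0,0,0,1],[2,0,0,0,0,0,1],[3,0,0,0,0,0,1]],
])

```text
clock: 12.22
tcp_pos: [0.5073, 0.2254, 0.155]
orientation: [0.502, 0.502, 0.499, -0.498]
wrist_force: [0.5, -0.3, -0.3]
finger_gap: 0.0853
```

drive_tool([
  [[2.5,0,0,0,0,0,1],[2.5,0,0,0,0,0,1],[2.5,0,0,0,0,0,1],[1.1,0,0,0,0,0,1],[0,0,0,0,0,0,1]],
])

```text
clock: 12.63
tcp_pos: [0.5025, 0.2225, 0.0634]
orientation: [-0.499, -0.499, -0.5, 0.502]
wrist_force: [-0.2, -0.3, -0.1]
finger_gap: 0.0855
```

drive_tool([
  [[0,0,0,0,0,0,0],[0,0,0,0,0,0,0],[0,0,0,0,0,0,0],[0,0,0,0,0,0,0],[0,0,0,0,0,0,0]],
])

```text
clock: 13.05
tcp_pos: [0.5059, 0.2245, 0.0679]
orientation: [0.501, 0.501, 0.499, -0.499]
wrist_force: [-0.3, -1.0, 6.6]
finger_gap: 0.0521
```

drive_tool([
  [[0,0,0,0,0,0,0],[0,0,0,0,0,0,0],[0,0,0,0,0,0,0],[0,0,0,0,0,0,0],[0,0,0,0,0,0,0]],
])

```text
clock: 13.47
tcp_pos: [0.5059, 0.2245, 0.068]
orientation: [0.501, 0.501, 0.499, -0.499]
wrist_force: [-0.9, -1.4, 6.7]
finger_gap: 0.0523
```

drive_tool([
  [[-1,0,0,0,0,0,0],[-2.5,0,0,0,0,0,0],[-3.5,0,0,0,0,0,0],[-3.5,0,0,0,0,0,0],[-3.5,0,0,0,0,0,0]],
])

```text
clock: 13.88
tcp_pos: [0.5039, 0.2244, 0.2079]
orientation: [-0.5, -0.5, -0.5, 0.5]
wrist_force: [0.7, 0.4, -2.9]
finger_gap: 0.0519
```

drive_tool([
  [[0,0,1,0,0,0,0],[0,0,2,0,0,0,0],[0,0,3,0,0,0,0],[0,0,3,0,0,0,0],[0,0,3,0,0,0,0]],
])

```text
clock: 14.3
tcp_pos: [0.504, 0.1036, 0.2062]
orientation: [0.5, 0.5, 0.5, -0.5]
wrist_force: [0.5, -0.2, -2.5]
finger_gap: 0.0524
```

drive_tool([
  [[0,0,3,0,0,0,0],[0,0,3,0,0,0,0],[0,0,3,0,0,0,0],[0,0,3,0,0,0,0],[0,0,3,0,0,0,0]],
])

```text
clock: 14.72
tcp_pos: [0.5039, -0.0469, 0.2062]
orientation: [0.5, 0.5, 0.5, -0.5]
wrist_force: [0.6, 0.5, -2.7]
finger_gap: 0.0524
```

drive_tool([
  [[0,-0.5,3,0,0,0,0],[0,-0.5,3,0,0,0,0],[0,-0.5,3,0,0,0,0],[0,-0.5,3,0,0,0,0],[0,-0.5,3,0,0,0,0]],
])

```text
clock: 15.13
tcp_pos: [0.4787, -0.1967, 0.2062]
orientation: [0.5, 0.5, 0.5, -0.5]
wrist_force: [0.1, 0.3, -3.5]
finger_gap: 0.0521
```

drive_tool([
  [[0,0,3,0,0,0,0],[0,0,3,0,0,0,0],[0,0,2.2,0,0,0,0],[0,0,1.5,0,0,0,0],[0,0,0.5,0,0,0,0]],
])

```text
clock: 15.55
tcp_pos: [0.4792, -0.2996, 0.2059]
orientation: [-0.499, -0.501, -0.499, 0.501]
wrist_force: [-0.1, 0.7, -2.9]
finger_gap: 0.0522
```

drive_tool([
  [[2.5,0,0,0,0,0,0],[3,0,0,0,0,0,0],[3,0,0,0,0,0,0],[2.8,0,0,0,0,0,0],[1.8,0,0,0,0,0,0]],
])

```text
clock: 15.97
tcp_pos: [0.4782, -0.2949, 0.0724]
orientation: [0.499, 0.5, 0.502, -0.5]
wrist_force: [0.1, 0.0, -2.8]
finger_gap: 0.0522
```

drive_tool([
  [[0.2,0,0,0,0,0,0],[0.2,0,0,0,0,0,0],[0.1,0,0,0,0,0,0],[0,0,0,0,0,0,0],[0,0,0,0,0,0,0]],
])

```text
clock: 16.38
tcp_pos: [0.4804, -0.298, 0.0718]
orientation: [0.501, 0.5, 0.499, -0.5]
wrist_force: [-0.2, -1.6, -3.3]
finger_gap: 0.0521
```

drive_tool([
  [[0.2,0,0,0,0,0,0],[0.2,0,0,0,0,0,0],[0,0,0,0,0,0,0],[0,0,0,0,0,0,0],[0,0,0,0,0,0,0]],
])

```text
clock: 16.8
tcp_pos: [0.4804, -0.2984, 0.069]
orientation: [0.501, 0.5, 0.499, -0.5]
wrist_force: [-2.7, 1.5, 11.6]
finger_gap: 0.0524
```

drive_tool([
  [[-0.1,0,0,0,0,0,1],[0,0,0,0,0,0,1],[0,0,0,0,0,0,1],[0,0,0,0,0,0,1],[0,0,0,0,0,0,1]],
])

```text
clock: 17.22
tcp_pos: [0.4796, -0.2975, 0.0672]
orientation: [-0.5, -0.5, -0.5, 0.5]
wrist_force: [0.2, 0.2, 0.2]
finger_gap: 0.0851
```

drive_tool([
  [[-1,0,0,0,0,0,1],[-2.5,0,0,0,0,0,1],[-3.5,0,0,0,0,0,1],[-3.5,0,0,0,0,0,1],[-3,0,0,0,0,0,1]],
])

```text
clock: 17.63
tcp_pos: [0.4796, -0.2975, 0.2051]
orientation: [0.5, 0.5, 0.5, -0.5]
wrist_force: [0.3, -0.7, 0.3]
finger_gap: 0.0855
```

drive_tool([
  [[0,0,-1.5,0,0,0,1],[0,0,-3,0,0,0,1],[0,0,-4,0,0,0,1],[0,0,-4,0,0,0,1],[0,0,-4,0,0,0,1]],
])

```text
clock: 18.05
tcp_pos: [0.4791, -0.131, 0.2025]
orientation: [0.5, 0.5, 0.5, -0.5]
wrist_force: [0.1, 1.4, -0.7]
finger_gap: 0.0855
```

drive_tool([
  [[0,0,-4,0,0,0,1],[0,0,-4,0,0,0,1],[0,0,-4,0,0,0,1],[0,0,-4,0,0,0,1],[0,0,-4,0,0,0,1]],
])

```text
clock: 18.47
tcp_pos: [0.4791, 0.0696, 0.2026]
orientation: [0.5, 0.5, 0.5, -0.5]
wrist_force: [0.1, 0.2, -0.6]
finger_gap: 0.0852
```

drive_tool([
  [[0,1,-4,0,0,0,1],[0,1,-4,0,0,0,1],[0,0.9,-4,0,0,0,1],[0,0,-4,0,0,0,1],[0,0,-4,0,0,0,1]],
])

```text
clock: 18.88
tcp_pos: [0.5085, 0.2697, 0.2023]
orientation: [0.5, 0.5, 0.5, -0.5]
wrist_force: [0.1, 0.4, 0.2]
finger_gap: 0.0857
```

drive_tool([
  [[0,0,-3,0,0,0,1],[0,0,-1,0,0,0,1],[0,0,0,0,0,0,1],[0,0,0,0,0,0,1],[0,0,0,0,0,0,1]],
])

```text
clock: 19.3
tcp_pos: [0.5086, 0.3063, 0.2022]
orientation: [-0.5, -0.5, -0.5, 0.501]
wrist_force: [0.8, -0.1, 0.0]
finger_gap: 0.0856
```

```bash
python3 - <<'E'
from h import *
np.set_printoptions(precision=4,suppress=True)
st=env.get_state();print(st['tcp_pos'],st['clock'],st['joint_pos'])
im=env.read_camera("wrist"); cv2.imwrite("pics/wrist7.png",im[:,:,::-1])
np.save("st7.npy",st,allow_pickle=True)
im=env.read_camera("side"); crop(im,190,100,250,280,2,"pics/zs7.png")
E
```

```text
[0.5086 0.3063 0.2022] 19.3 [ 0.4073  0.3594  0.0404  1.2525 -0.0006  1.9793]
```

View pics/wrist7.png

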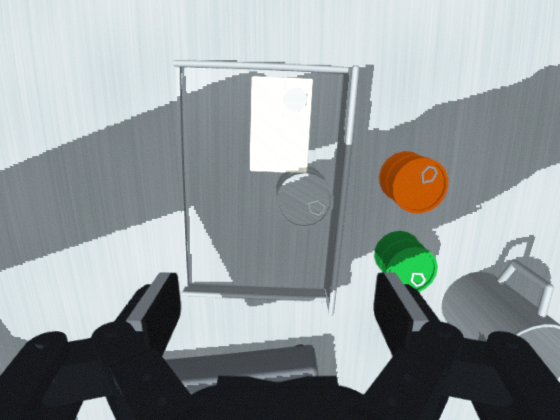

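View pics/zs7.png

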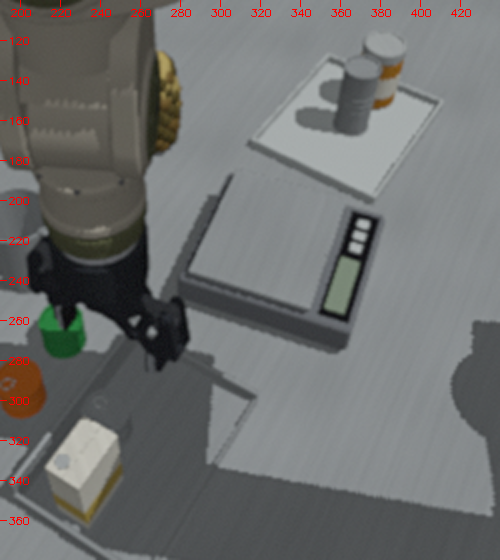

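The can and jar stand upright on the tray. The wrist view shows the carton's top corners at (252,77), (312,79), (307,172) and (250,171), and the tin centred at (304,196).

```bash
python3 - <<'E'
from h import *
np.set_printoptions(precision=4,suppress=True)
W=model("wrist",np.load("st7.npy",allow_pickle=True).item())
P=np.array([onz(W,p,.110)[:2] for p in [(252,77),(312,79),(307,172),(250,171)]]);print(P,P.mean(0))
print("tin",onz(W,(304,196),.048),onz(W,(304,196),.048)-onz(W,(277,196),.048))
im=cv2.imread("pics/wrist7.png")[:,:,::-1];crop(im,230,150,130,90,5,"pics/zw7.png")
E
```

```text
[[0.4921 0.4006]
 [0.5312 0.3993]
 [0.5293 0.3376]
 [0.4894 0.3384]] [0.5105 0.369 ]
tin [0.5327 0.3038 0.048 ] [ 0.0244 -0.      0.    ]
```

View pics/zw7.png

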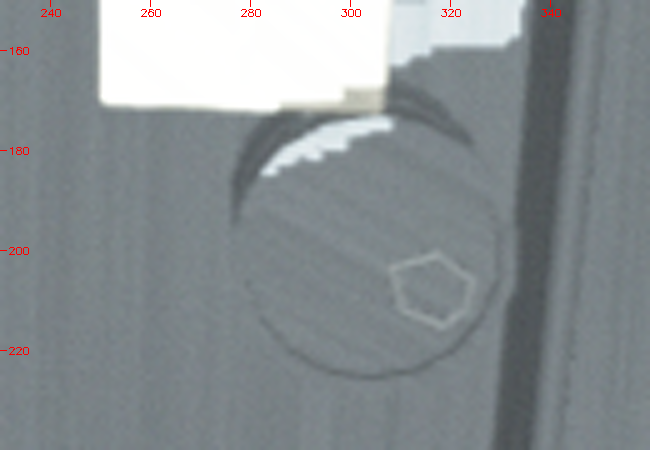

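drive_tool([
  [[0,0.1,-2,0,0,0,1],[0,0,-2.3,0,0,0,1],[0,0,-2,0,0,0,1],[0,0,0,0,0,0,1],[2,0,0,0,0,0,1]],
])

```text
clock: 19.82
tcp_pos: [0.5121, 0.3712, 0.1861]
orientation: [0.501, 0.502, 0.499, -0.498]
wrist_force: [0.7, 0.4, 0.1]
finger_gap: 0.0853
```

drive_tool([
  [[2,0,0,0,0,0,1],[2,0,0,0,0,0,1],[2,0,0,0,0,0,1],[2,0,0,0,0,0,1],[0,0,0,0,0,0,1]],
])

```text
clock: 20.23
tcp_pos: [0.5076, 0.3674, 0.0982]
orientation: [-0.499, -0.498, -0.5, 0.503]
wrist_force: [-0.9, -0.2, -0.7]
finger_gap: 0.0855
```

drive_tool([
  [[1.5,0,0,0,0,0,1],[1.5,0,0,0,0,0,1],[0.3,0,0,0,0,0,1],[0,0,0,0,0,0,1],[0,0,0,0,0,0,1]],
])

```text
clock: 20.65
tcp_pos: [0.5104, 0.3701, 0.0704]
orientation: [0.5, 0.501, 0.5, -0.5]
wrist_force: [0.1, -0.8, 0.4]
finger_gap: 0.0856
```

drive_tool([
  [[0,0,0,0,0,0,0],[0,0,0,0,0,0,0],[0,0,0,0,0,0,0],[0,0,0,0,0,0,0],[0,0,0,0,0,0,0]],
])

```text
clock: 21.07
tcp_pos: [0.5103, 0.3708, 0.0701]
orientation: [0.5, 0.501, 0.5, -0.5]
wrist_force: [-0.1, 0.4, 4.0]
finger_gap: 0.0401
```

drive_tool([
  [[0,0,0,0,0,0,0],[0,0,0,0,0,0,0],[0,0,0,0,0,0,0],[0,0,0,0,0,0,0],[0,0,0,0,0,0,0]],
])

```text
clock: 21.48
tcp_pos: [0.5102, 0.3708, 0.0701]
orientation: [0.5, 0.501, 0.5, -0.5]
wrist_force: [-0.4, -0.7, 6.7]
finger_gap: 0.0403
```

drive_tool([
  [[-1,0,0,0,0,0,0],[-2.5,0,0,0,0,0,0],[-3.5,0,0,0,0,0,0],[-3.5,0,0,0,0,0,0],[-3,0,0,0,0,0,0]],
])

```text
clock: 21.9
tcp_pos: [0.5092, 0.3703, 0.2061]
orientation: [-0.5, -0.5, -0.5, 0.5]
wrist_force: [2.4, 0.1, -1.4]
finger_gap: 0.0398
```

drive_tool([
  [[0,0,1,0,0,0,0],[0,0,2,0,0,0,0],[0,0,3,0,0,0,0],[0,0,3,0,0,0,0],[0,0,3,0,0,0,0]],
])

```text
clock: 22.32
tcp_pos: [0.5086, 0.2492, 0.2032]
orientation: [-0.5, -0.499, -0.5, 0.501]
wrist_force: [0.1, 0.5, -2.1]
finger_gap: 0.04
```

drive_tool([
  [[0,0,3,0,0,0,0],[0,0,3,0,0,0,0],[0,0,3,0,0,0,0],[0,0,3,0,0,0,0],[0,0,3,0,0,0,0]],
])

```text
clock: 22.73
tcp_pos: [0.5085, 0.099, 0.2034]
orientation: [-0.5, -0.499, -0.5, 0.501]
wrist_force: [0.3, -0.4, -1.4]
finger_gap: 0.0403
```

drive_tool([
  [[0,-0.4,3,0,0,0,0],[0,-0.4,3,0,0,0,0],[0,-0.4,3,0,0,0,0],[0,-0.4,3,0,0,0,0],[0,-0.4,3,0,0,0,0]],
])

```text
clock: 23.15
tcp_pos: [0.4883, -0.0508, 0.2035]
orientation: [0.499, 0.5, 0.5, -0.5]
wrist_force: [0.3, 0.3, -1.9]
finger_gap: 0.0398
```

drive_tool([
  [[0,0,3,0,0,0,0],[0,0,3,0,0,0,0],[0,0,3,0,0,0,0],[0,0,3,0,0,0,0],[0,0,2,0,0,0,0]],
])

```text
clock: 23.57
tcp_pos: [0.4886, -0.1918, 0.2034]
orientation: [-0.499, -0.5, -0.5, 0.501]
wrist_force: [0.8, 0.0, -2.0]
finger_gap: 0.0397
```

drive_tool([
  [[0,0,2,0,0,0,0],[0,0,1,0,0,0,0],[0,0,0,0,0,0,0],[0,0,0,0,0,0,0],[0,0,0,0,0,0,0]],
])

```text
clock: 23.98
tcp_pos: [0.4892, -0.2183, 0.2039]
orientation: [0.5, 0.5, 0.501, -0.5]
wrist_force: [-0.1, 0.8, -1.9]
finger_gap: 0.0397
```

Descend to about 0.074, then go slowly.

drive_tool([
  [[2.5,0,0,0,0,0,0],[3,0,0,0,0,0,0],[3,0,0,0,0,0,0],[2.5,0,0,0,0,0,0],[1.8,0,0,0,0,0,0]],
])

```text
clock: 24.4
tcp_pos: [0.4884, -0.217, 0.0741]
orientation: [0.499, 0.499, 0.502, -0.5]
wrist_force: [-0.7, -0.2, -1.0]
finger_gap: 0.0398
```

drive_tool([
  [[0.2,0,0,0,0,0,0],[0.2,0,0,0,0,0,0],[0,0,0,0,0,0,0],[0,0,0,0,0,0,0],[0,0,0,0,0,0,0]],
])

```text
clock: 24.82
tcp_pos: [0.4905, -0.2198, 0.0737]
orientation: [0.501, 0.5, 0.499, -0.5]
wrist_force: [-0.4, 0.1, -1.9]
finger_gap: 0.0398
```

drive_tool([
  [[0.15,0,0,0,0,0,0],[0.15,0,0,0,0,0,0],[0,0,0,0,0,0,0],[0,0,0,0,0,0,0],[0,0,0,0,0,0,0]],
])

```text
clock: 25.23
tcp_pos: [0.4906, -0.2201, 0.0708]
orientation: [0.501, 0.5, 0.499, -0.5]
wrist_force: [0.6, 1.3, 5.4]
finger_gap: 0.04
```

drive_tool([
  [[-0.1,0,0,0,0,0,1],[0,0,0,0,0,0,1],[0,0,0,0,0,0,1],[0,0,0,0,0,0,1],[0,0,0,0,0,0,1]],
])

```text
clock: 25.65
tcp_pos: [0.4895, -0.2195, 0.0702]
orientation: [-0.5, -0.5, -0.5, 0.5]
wrist_force: [-0.5, 0.3, -0.1]
finger_gap: 0.0855
```

drive_tool([
  [[-1,0,0,0,0,0,1],[-2.5,0,0,0,0,0,1],[-3.5,0,0,0,0,0,1],[-3.5,0,0,0,0,0,1],[-3,0,0,0,0,0,1]],
])

```text
clock: 26.07
tcp_pos: [0.4897, -0.2195, 0.2082]
orientation: [0.5, 0.5, 0.499, -0.5]
wrist_force: [0.5, 0.0, -0.4]
finger_gap: 0.0854
```

drive_tool([
  [[0,0,-1.5,0,0,0,1],[0,0,-3,0,0,0,1],[0,0,-4,0,0,0,1],[0,0,-4,0,0,0,1],[0,0,-4,0,0,0,1]],
])

```text
clock: 26.48
tcp_pos: [0.4892, -0.053, 0.2056]
orientation: [0.5, 0.5, 0.499, -0.5]
wrist_force: [0.7, 0.0, 0.5]
finger_gap: 0.0858
```

drive_tool([
  [[0,0,-4,0,0,0,1],[0,0,-4,0,0,0,1],[0,0,-4,0,0,0,1],[0,0,-2,0,0,0,1],[0,0,0,0,0,0,1]],
])

```text
clock: 26.9
tcp_pos: [0.4889, 0.0895, 0.2056]
orientation: [0.501, 0.499, 0.502, -0.498]
wrist_force: [-0.1, -0.4, -0.6]
finger_gap: 0.0853
```

drive_tool([
  [[0,0,0,-7,0,0,1],[0,0,0,-7,0,0,1],[0,0,0,-7,0,0,1],[0,0,0,-7,0,0,1],[0,0,0,-7,0,0,1]],
])

```text
clock: 27.32
tcp_pos: [0.4895, 0.0849, 0.2054]
orientation: [0.628, 0.325, 0.628, -0.325]
wrist_force: [0.4, -0.3, -0.2]
finger_gap: 0.0854
```

drive_tool([
  [[0,0,0,-7,0,0,1],[0,0,0,-7,0,0,1],[0,0,0,-7,0,0,1],[0,0,0,-7,0,0,1],[0,0,0,-7,0,0,1]],
])

```text
clock: 27.73
tcp_pos: [0.4895, 0.0847, 0.2054]
orientation: [0.697, 0.121, 0.697, -0.121]
wrist_force: [-0.6, -0.2, -0.8]
finger_gap: 0.0856
```

drive_tool([
  [[0,0,0,-7,0,0,1],[0,0,0,-7,0,0,1],[0,0,0,-6,0,0,1],[0,0,0,0,0,0,1],[0,0,0,0,0,0,1]],
])

```text
clock: 28.15
tcp_pos: [0.4896, 0.085, 0.2054]
orientation: [0.707, 0.001, 0.707, -0.001]
wrist_force: [-0.3, 0.2, 0.4]
finger_gap: 0.0852
```

```bash
python3 - <<'E'
from h import *
np.set_printoptions(precision=4,suppress=True)
st=env.get_state();print(st['tcp_pos'],st['clock'],st['joint_pos']);print(tool(st)[0])
im=env.read_camera("wrist"); cv2.imwrite("pics/wrist8.png",im[:,:,::-1])
np.save("st8.npy",st,allow_pickle=True)
im=env.read_camera("side"); crop(im,190,100,250,280,2,"pics/zs8.png")
E
```

```text
[0.4896 0.085  0.2054] 28.15 [ 0.0103  0.1725 -0.2017  1.1966 -0.0003  0.0142]
[[-0.      0.0039  1.    ]
 [-0.0003  1.     -0.0039]
 [-1.     -0.0003 -0.    ]]
```

View pics/wrist8.png

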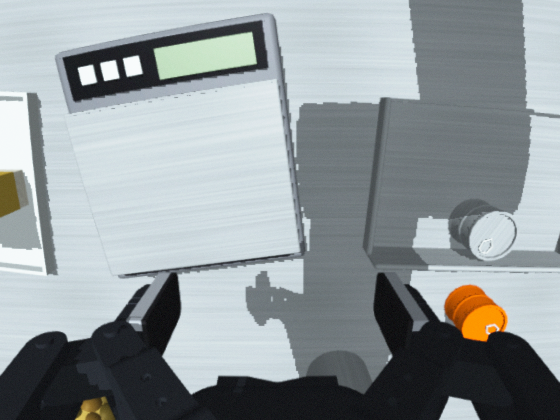

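View pics/zs8.png

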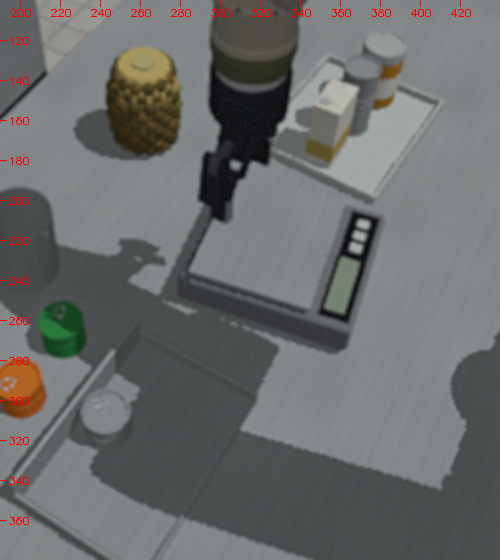

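All three packs stand on the tray. The wrist view shows the whole pan, with corners near (68,117), (277,80), (300,257) and (118,274), and the tin at (487,236).

```bash
python3 - <<'E'
from h import *
np.set_printoptions(precision=4,suppress=True)
im=cv2.imread("pics/wrist8.png")[:,:,::-1];crop(im,50,60,270,230,3,"pics/zw8.png")
W=model("wrist",np.load("st8.npy",allow_pickle=True).item())
print("tin",onz(W,(492,236),.048))
E
```

```text
tin [0.533  0.2959 0.048 ]
```

View pics/zw8.png

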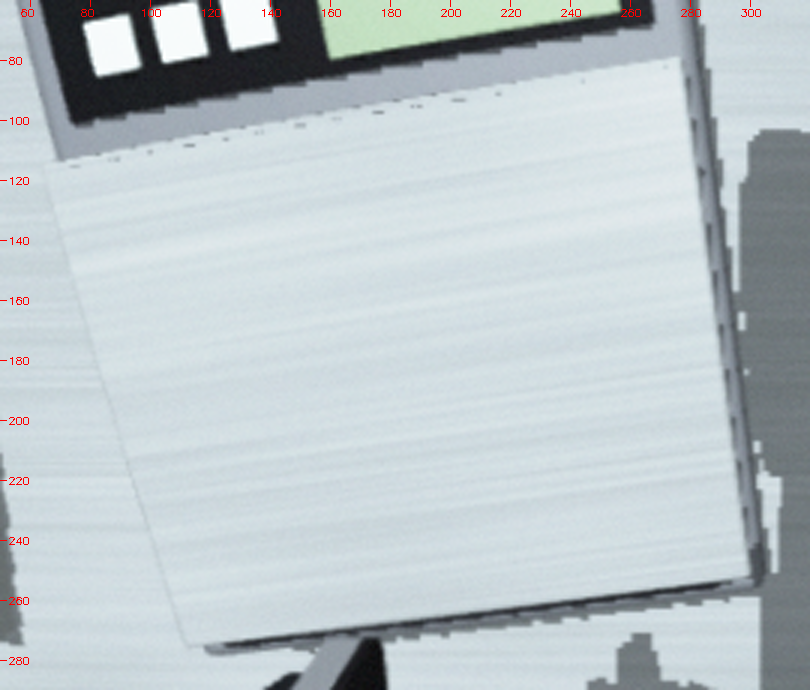

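Pan corners are (66,114), (277,79), (300,253) and (112,275).

```bash
python3 - <<'E'
from h import *
np.set_printoptions(precision=4,suppress=True)
W=model("wrist",np.load("st8.npy",allow_pickle=True).item())
P=np.array([onz(W,p,.068)[:2] for p in [(66,114),(277,79),(300,253),(112,275)]]);print(P,P.mean(0),[np.linalg.norm(P[i]-P[i-1]) for i in range(4)])
E
```

```text
[[ 0.4155 -0.0889]
 [ 0.3924  0.0848]
 [ 0.5398  0.1049]
 [ 0.5625 -0.0711]] [0.4775 0.0074] [np.float64(0.14800787990934042), np.float64(0.17529408775816072), np.float64(0.14874339861576794), np.float64(0.17755612409615748)]
```

drive_tool([
  [[0,3,0.5,0,0,0,1],[0,3,1,0,0,0,1],[0,3,1,0,0,0,1],[0,3,1,0,0,0,1],[0,3,0.8,0,0,0,1]],
])

```text
clock: 28.67
tcp_pos: [0.5333, 0.2367, 0.2053]
orientation: [0.707, 0.001, 0.707, -0.001]
wrist_force: [0.2, -0.7, 0.5]
finger_gap: 0.0856
```

drive_tool([
  [[0,3,0,0,0,0,1],[0,2.5,0,0,0,0,1],[0,1,0,0,0,0,1],[0,0,0,0,0,0,1],[0,0,0,0,0,0,1]],
])

```text
clock: 29.08
tcp_pos: [0.5325, 0.3002, 0.2049]
orientation: [0.707, -0.0, 0.707, -0.0]
wrist_force: [-1.1, 0.4, 0.1]
finger_gap: 0.0858
```

```bash
python3 - <<'E'
from h import *
np.set_printoptions(precision=4,suppress=True)
st=env.get_state();print(st['tcp_pos'],st['clock'],st['joint_pos'])
im=env.read_camera("wrist"); cv2.imwrite("pics/wrist9.png",im[:,:,::-1])
np.save("st9.npy",st,allow_pickle=True)
E
```

```text
[0.5325 0.3002 0.2049] 29.0833 [ 0.3825  0.3931  0.0964  1.275  -0.0008  0.3827]
```

View pics/wrist9.png

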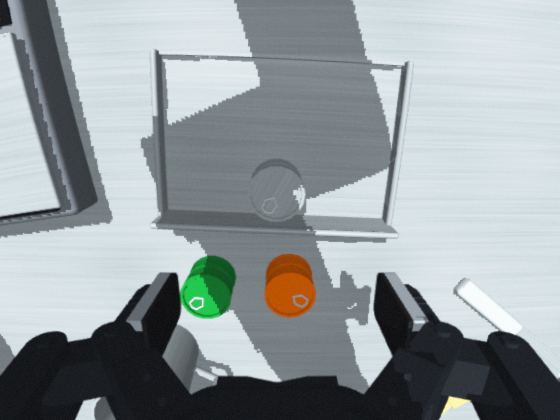

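```bash
python3 - <<'E'
from h import *
np.set_printoptions(precision=4,suppress=True)
W=model("wrist",np.load("st9.npy",allow_pickle=True).item())
print("tin",onz(W,(277.5,194),.048),"bottom edge",onz(W,(277,221),.048))
print("green,orange",onz(W,(208,292),.045),onz(W,(290,290),.045),"wall top",onz(W,(160,223),.05),onz(W,(397,235),.05))
im=cv2.imread("pics/wrist9.png")[:,:,::-1];crop(im,230,140,100,110,5,"pics/zw9.png")
E
```

```text
tin [0.5327 0.3    0.048 ] bottom edge [0.5587 0.2996 0.048 ]
green,orange [0.6363 0.2293 0.045 ] [0.6337 0.3127 0.045 ] wall top [0.5601 0.1899 0.05  ] [0.5722 0.4135 0.05  ]
```

View pics/zw9.png

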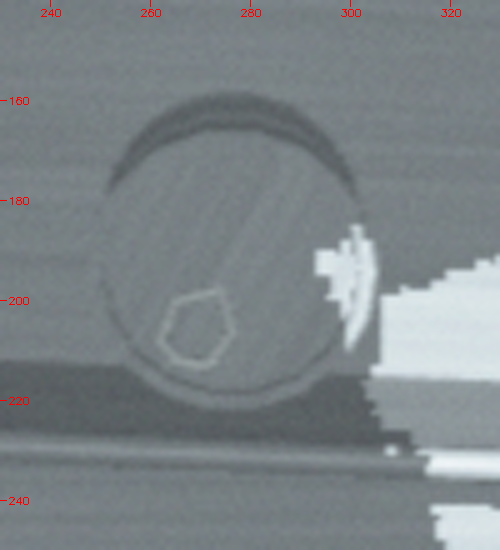

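drive_tool([
  [[2,0,0,0,0,0,1],[2,0,0,0,0,0,1],[2,0,0,0,0,0,1],[2,0,0,0,0,0,1],[2,0,0,0,0,0,1]],
])

```text
clock: 29.55
tcp_pos: [0.533, 0.2985, 0.1048]
orientation: [0.707, 0.001, 0.707, -0.001]
wrist_force: [0.8, -0.7, -0.2]
finger_gap: 0.0854
```

drive_tool([
  [[2,0,0,0,0,0,1],[2,0,0,0,0,0,1],[1,0,0,0,0,0,1],[0,0,0,0,0,0,1],[0,0,0,0,0,0,1]],
])

```text
clock: 29.97
tcp_pos: [0.5328, 0.2994, 0.0554]
orientation: [0.707, 0.0, 0.707, -0.001]
wrist_force: [-0.2, 0.9, 0.6]
finger_gap: 0.0854
```

drive_tool([
  [[1.5,0,0,0,0,0,1],[1.5,0,0,0,0,0,1],[1,0,0,0,0,0,1],[0,0,0,0,0,0,1],[0,0,0,0,0,0,1]],
])

```text
clock: 30.38
tcp_pos: [0.5329, 0.3004, 0.0158]
orientation: [0.707, 0.0, 0.707, -0.0]
wrist_force: [0.5, 0.3, 1.2]
finger_gap: 0.0852
```

drive_tool([
  [[0,0,0,0,0,0,0],[0,0,0,0,0,0,0],[0,0,0,0,0,0,0],[0,0,0,0,0,0,0],[0,0,0,0,0,0,0]],
])

```text
clock: 30.8
tcp_pos: [0.5337, 0.3008, 0.0166]
orientation: [0.708, 0.0, 0.706, 0.0]
wrist_force: [0.3, -0.9, 6.3]
finger_gap: 0.0523
```

drive_tool([
  [[0,0,0,0,0,0,0],[0,0,0,0,0,0,0],[0,0,0,0,0,0,0],[0,0,0,0,0,0,0],[0,0,0,0,0,0,0]],
])

```text
clock: 31.22
tcp_pos: [0.5337, 0.3009, 0.0166]
orientation: [0.708, 0.0, 0.706, 0.0]
wrist_force: [-0.1, 0.4, 6.4]
finger_gap: 0.0522
```

drive_tool([
  [[-0.5,0,0,0,0,0,0],[-1.5,0,0,0,0,0,0],[-3,0,0,0,0,0,0],[-3.5,0,0,0,0,0,0],[-3.5,0,0,0,0,0,0]],
])

```text
clock: 31.63
tcp_pos: [0.5315, 0.3, 0.1357]
orientation: [0.706, -0.0, 0.708, -0.0]
wrist_force: [1.2, 0.1, -0.8]
finger_gap: 0.0521
```

drive_tool([
  [[-2,0,0,0,0,0,0],[-1,-1,0,0,0,0,0],[0,-2,-0.5,0,0,0,0],[0,-3,-1,0,0,0,0],[0,-3,-1,0,0,0,0]],
])

```text
clock: 32.05
tcp_pos: [0.5067, 0.2093, 0.1642]
orientation: [0.707, -0.001, 0.708, 0.0]
wrist_force: [0.7, -0.7, -0.4]
finger_gap: 0.052
```

drive_tool([
  [[0,-3,-1,0,0,0,0],[0,-3,-1,0,0,0,0],[0,-3,-0.5,0,0,0,0],[0,-3,-0.4,0,0,0,0],[0,-3,0,0,0,0,0]],
])

```text
clock: 32.47
tcp_pos: [0.4762, 0.0588, 0.1641]
orientation: [0.706, -0.0, 0.708, -0.0]
wrist_force: [0.9, 0.4, -1.3]
finger_gap: 0.0517
```

drive_tool([
  [[0,-2.5,0,0,0,0,0],[0,-1.5,0,0,0,0,0],[0,-0.8,0,0,0,0,0],[0,0,0,0,0,0,0],[0,0,0,0,0,0,0]],
])

```text
clock: 32.88
tcp_pos: [0.4781, 0.0125, 0.1647]
orientation: [0.707, 0.001, 0.708, -0.0]
wrist_force: [0.2, -0.3, -0.8]
finger_gap: 0.0522
```

drive_tool([
  [[2,-0.4,0.1,0,0,0,0],[2,0,0,0,0,0,0],[2,0,0,0,0,0,0],[1,0,0,0,0,0,0],[0.6,0,0,0,0,0,0]],
])

```text
clock: 33.3
tcp_pos: [0.4783, 0.0097, 0.0876]
orientation: [0.706, -0.0, 0.708, 0.001]
wrist_force: [0.5, 0.2, -0.8]
finger_gap: 0.0518
```

drive_tool([
  [[0,0,0,0,0,0,0],[0,0,0,0,0,0,0],[0,0,0,0,0,0,0],[0,0,0,0,0,0,0],[0,0,0,0,0,0,0]],
])

```text
clock: 33.72
tcp_pos: [0.4804, 0.0084, 0.0902]
orientation: [0.708, -0.0, 0.706, -0.0]
wrist_force: [0.1, -0.3, -1.4]
finger_gap: 0.0518
```

drive_tool([
  [[0.2,0,0,0,0,0,0],[0.2,0,0,0,0,0,0],[0,0,0,0,0,0,0],[0,0,0,0,0,0,0],[0,0,0,0,0,0,0]],
])

```text
clock: 34.13
tcp_pos: [0.4796, 0.0085, 0.0852]
orientation: [0.707, 0.0, 0.707, -0.0]
wrist_force: [0.5, 0.3, -1.1]
finger_gap: 0.0517
```

drive_tool([
  [[0.1,0,0,0,0,0,0],[0.1,0,0,0,0,0,0],[0,0,0,0,0,0,0],[0,0,0,0,0,0,0],[0,0,0,0,0,0,0]],
])

```text
clock: 34.55
tcp_pos: [0.4797, 0.0085, 0.0832]
orientation: [0.707, 0.0, 0.707, -0.0]
wrist_force: [-0.9, -0.4, -1.0]
finger_gap: 0.0519
```

drive_tool([
  [[0.1,0,0,0,0,0,0],[0.1,0,0,0,0,0,0],[0,0,0,0,0,0,0],[0,0,0,0,0,0,0],[0,0,0,0,0,0,0]],
])

```text
clock: 34.97
tcp_pos: [0.4798, 0.0085, 0.0815]
orientation: [0.707, 0.0, 0.707, -0.0]
wrist_force: [-0.9, 0.3, 3.2]
finger_gap: 0.0518
```

drive_tool([
  [[0,0,0,0,0,0,1],[0,0,0,0,0,0,1],[0,0,0,0,0,0,1],[0,0,0,0,0,0,1],[0,0,0,0,0,0,1]],
])

```text
clock: 35.38
tcp_pos: [0.4796, 0.0085, 0.0812]
orientation: [0.707, 0.0, 0.707, -0.0]
wrist_force: [0.2, -0.6, -0.3]
finger_gap: 0.0851
```

drive_tool([
  [[-1,0,0,0,0,0,1],[-2.5,0,0,0,0,0,1],[-3,0,0,0,0,0,1],[-3,0,0,0,0,0,1],[-2.5,0,0,0,0,0,1]],
])

```text
clock: 35.8
tcp_pos: [0.4799, 0.0085, 0.204]
orientation: [0.708, -0.0, 0.707, -0.0]
wrist_force: [1.0, -0.1, -0.2]
finger_gap: 0.0856
```

drive_tool([
  [[0,0,0,0,0,0,1],[0,0,0,0,0,0,1],[0,0,0,0,0,0,1],[0,0,0,0,0,0,1],[0,0,0,0,0,0,1]],
])

```text
clock: 36.22
tcp_pos: [0.4788, 0.0086, 0.2001]
orientation: [0.706, 0.0, 0.708, -0.0]
wrist_force: [0.1, -0.3, 0.1]
finger_gap: 0.0853
```

```bash
python3 - <<'E'
from h import *
np.set_printoptions(precision=4,suppress=True)
st=env.get_state();print(st['tcp_pos'],st['clock'])
im=env.read_camera("wrist"); cv2.imwrite("pics/wrist10.png",im[:,:,::-1])
np.save("st10.npy",st,allow_pickle=True)
im=env.read_camera("side"); cv2.imwrite("pics/side10.png",im[:,:,::-1]);crop(im,270,100,150,170,4,"pics/zs10.png")
E
```

```text
[0.4788 0.0086 0.2001] 36.2167
```

View pics/wrist10.png

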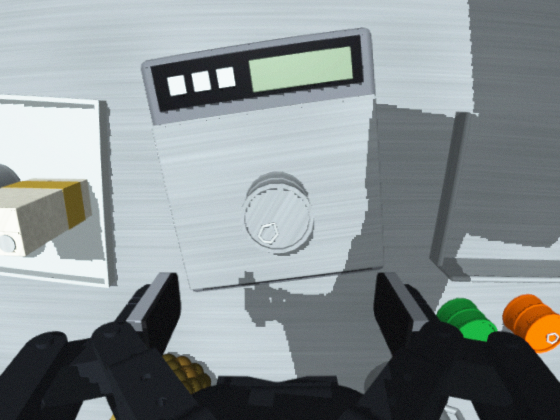

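View pics/zs10.png

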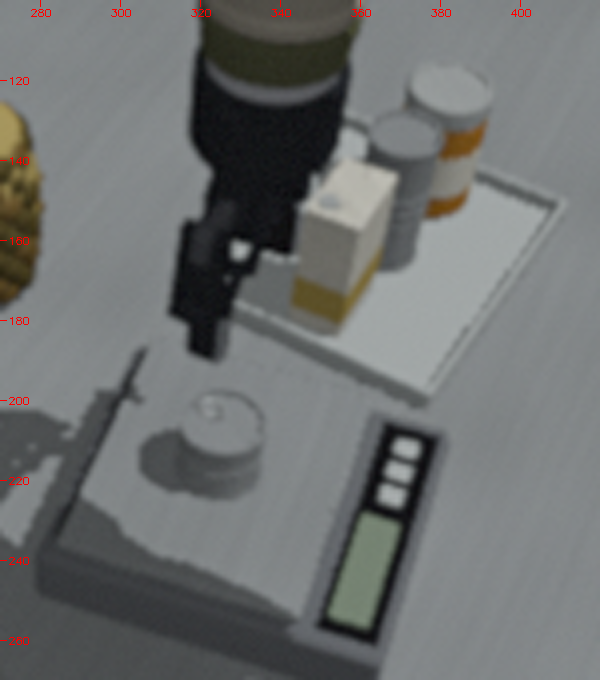

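The tin stands on the pan. In the wrist view its top is centred at about (279,217), and the pan corners are (152,125), (373,95), (383,267) and (192,291). I'll compare the two within this one view.

```bash
python3 - <<'E'
from h import *
np.set_printoptions(precision=4,suppress=True)
W=model("wrist",np.load("st10.npy",allow_pickle=True).item())
P=np.array([onz(W,p,.068)[:2] for p in [(152,125),(373,95),(383,267),(192,291)]]);print(P,P.mean(0))
print("tin",onz(W,(279,218),.113))
S=model("side");print("side tin",onz(S,(325.5,206.5),.113), "pan side .4759 .0144")
E
```

```text
[[ 0.4153 -0.0914]
 [ 0.3928  0.0828]
 [ 0.5403  0.1039]
 [ 0.5646 -0.0704]] [0.4782 0.0062]
tin [0.4784 0.0095 0.113 ]
side tin [0.4775 0.0128 0.113 ] pan side .4759 .0144
```

drive_tool([
  [[0,-3,0,0,0,0,1],[0,-4,0,0,0,0,1],[0,-4,0,0,0,0,1],[0,-4,0.5,0,0,0,1],[0,-4,0.5,0,0,0,1]],
])

```text
clock: 36.73
tcp_pos: [0.4891, -0.183, 0.2008]
orientation: [0.707, 0.0, 0.707, 0.0]
wrist_force: [0.7, -0.2, -0.2]
finger_gap: 0.0858
```

drive_tool([
  [[0,-3,0,0,0,0,1],[0,-0.8,0,0,0,0,1],[0,0,0,7,0,0,1],[0,0,0,7,0,0,1],[0,0,0,7,0,0,1]],
])

```text
clock: 37.15
tcp_pos: [0.4891, -0.2193, 0.2005]
orientation: [0.694, 0.132, 0.695, -0.131]
wrist_force: [-0.3, 0.1, 0.0]
finger_gap: 0.0856
```

drive_tool([
  [[0,0,0,7,0,0,1],[0,0,0,7,0,0,1],[0,0,0,7,0,0,1],[0,0,0,7,0,0,1],[0,0,0,7,0,0,1]],
])

```text
clock: 37.57
tcp_pos: [0.4893, -0.2187, 0.2007]
orientation: [0.623, 0.334, 0.624, -0.334]
wrist_force: [-0.1, -0.3, -0.0]
finger_gap: 0.0851
```

drive_tool([
  [[0,0,0,7,0,0,1],[0,0,0,7,0,0,1],[0,0,0,7,0,0,1],[0,0,0,7,0,0,1],[0,0,0,6,0,0,1]],
])

```text
clock: 37.98
tcp_pos: [0.4893, -0.2187, 0.2007]
orientation: [-0.498, -0.501, -0.499, 0.501]
wrist_force: [0.8, -0.0, 0.0]
finger_gap: 0.0852
```

drive_tool([
  [[0,0,0,0,0,0,1],[0,0,0,0,0,0,1],[0,0,0,0,0,0,1],[0,0,0,0,0,0,1],[0,0,0,0,0,0,1]],
])

```text
clock: 38.4
tcp_pos: [0.4896, -0.2194, 0.2012]
orientation: [0.5, 0.5, 0.5, -0.5]
wrist_force: [-0.6, -0.3, -0.2]
finger_gap: 0.0855
```

```bash
python3 - <<'E'
from h import *
np.set_printoptions(precision=4,suppress=True)
to([.4897,-.2198,.0705],0)
im=env.read_camera("wrist"); cv2.imwrite("pics/wrist11.png",im[:,:,::-1])
E
```

```text
shift now-axes cm [13.0736  0.0138  0.0395] target-axes cm [13.0736  0.0123  0.0399] rot deg [0.0561 0.0015 0.0068]
```

View pics/wrist11.png

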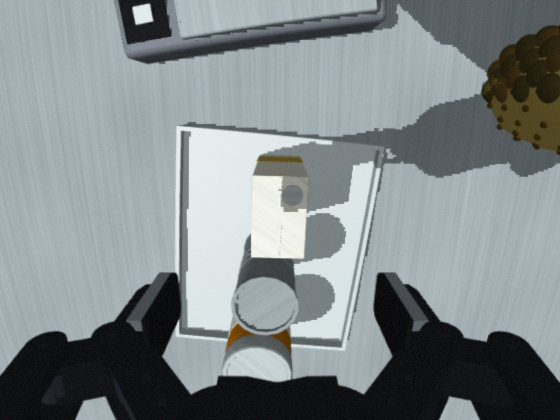

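The three packs stand in a row at (280,215), (264,305) and (258,360), and the carton is directly below the gripper. Descending 13.0 cm to grip the carton.

drive_tool([
  [[2,0,0,0,0,0,1],[2.5,0,0,0,0,0,1],[2.5,0,0,0,0,0,1],[2.5,0,0,0,0,0,1],[2,0,0,0,0,0,1]],
])

```text
clock: 38.87
tcp_pos: [0.489, -0.2192, 0.0846]
orientation: [0.5, 0.5, 0.5, -0.5]
wrist_force: [0.4, 0.3, -0.7]
finger_gap: 0.0854
```

drive_tool([
  [[1,0,0,0,0,0,1],[0.5,0,0,0,0,0,1],[0,0,0,0,0,0,1],[0,0,0,0,0,0,1],[0,0,0,0,0,0,1]],
])

```text
clock: 39.28
tcp_pos: [0.4906, -0.2201, 0.0727]
orientation: [0.501, 0.5, 0.499, -0.5]
wrist_force: [1.0, 0.4, -0.2]
finger_gap: 0.0854
```

drive_tool([
  [[0,0,0,0,0,0,0],[0,0,0,0,0,0,0],[0,0,0,0,0,0,0],[0,0,0,0,0,0,0],[0,0,0,0,0,0,0]],
])

```text
clock: 39.7
tcp_pos: [0.49, -0.2197, 0.0719]
orientation: [0.5, 0.5, 0.5, -0.5]
wrist_force: [0.1, -0.1, 3.5]
finger_gap: 0.0397
```

drive_tool([
  [[0,0,0,0,0,0,0],[0,0,0,0,0,0,0],[0,0,0,0,0,0,0],[0,0,0,0,0,0,0],[0,0,0,0,0,0,0]],
])

```text
clock: 40.12
tcp_pos: [0.49, -0.2197, 0.0719]
orientation: [0.5, 0.5, 0.5, -0.5]
wrist_force: [-1.1, 0.8, 5.8]
finger_gap: 0.0399
```

drive_tool([
  [[-1,0,0,0,0,0,0],[-2.5,0,0,0,0,0,0],[-3.5,0,0,0,0,0,0],[-3.5,0,0,0,0,0,0],[-3.5,0,0,0,0,0,0]],
])

```text
clock: 40.53
tcp_pos: [0.4886, -0.2189, 0.2124]
orientation: [0.499, 0.5, 0.501, -0.5]
wrist_force: [1.1, 0.3, -2.0]
finger_gap: 0.0399
```

drive_tool([
  [[-1,0,0,0,0,0,0],[0,0.5,-2,0,0,0,0],[0,0.5,-3,0,0,0,0],[0,0.5,-3,0,0,0,0],[0,0.5,-3,0,0,0,0]],
])

```text
clock: 40.95
tcp_pos: [0.509, -0.1084, 0.2206]
orientation: [-0.499, -0.5, -0.5, 0.501]
wrist_force: [0.6, 0.4, -2.2]
finger_gap: 0.0397
```

drive_tool([
  [[0,0,-3,0,0,0,0],[0,0,-3,0,0,0,0],[0,0,-3,0,0,0,0],[0,0,-3,0,0,0,0],[0,0,-3,0,0,0,0]],
])

```text
clock: 41.37
tcp_pos: [0.5087, 0.0419, 0.2205]
orientation: [-0.499, -0.5, -0.5, 0.501]
wrist_force: [1.1, 0.5, -1.7]
finger_gap: 0.0398
```

drive_tool([
  [[0,0,-3,0,0,0,0],[0,0,-3,0,0,0,0],[0,0,-3,0,0,0,0],[0,0,-3,0,0,0,0],[0,0,-3,0,0,0,0]],
])

```text
clock: 41.78
tcp_pos: [0.5088, 0.1918, 0.2205]
orientation: [-0.5, -0.499, -0.5, 0.501]
wrist_force: [0.5, -0.5, -2.3]
finger_gap: 0.0398
```

drive_tool([
  [[0,0,-3,0,0,0,0],[0,0,-3,0,0,0,0],[0,0,-3,0,0,0,0],[0,0,-3,0,0,0,0],[0,0,-3,0,0,0,0]],
])

```text
clock: 42.2
tcp_pos: [0.5089, 0.3417, 0.2203]
orientation: [-0.5, -0.499, -0.5, 0.501]
wrist_force: [0.3, -0.1, -1.9]
finger_gap: 0.0401
```

drive_tool([
  [[0,0,-2,0,0,0,0],[0,0,-1,0,0,0,0],[0,0,0,0,0,0,0],[0,0,0,0,0,0,0],[0,0,0,0,0,0,0]],
])

```text
clock: 42.62
tcp_pos: [0.5096, 0.3692, 0.2209]
orientation: [-0.5, -0.5, -0.5, 0.501]
wrist_force: [0.4, 0.5, -2.5]
finger_gap: 0.0396
```

Target TCP is (0.510, 0.3705), with contact at about 0.071. Going down 14.5 cm, then slowly.

drive_tool([
  [[2.5,0,0,0,0,0,0],[3.2,0,-0.1,0,0,0,0],[3.3,0,0,0,0,0,0],[3,0,0,0,0,0,0],[2.5,0,0,0,0,0,0]],
])

```text
clock: 43.03
tcp_pos: [0.5093, 0.3691, 0.0744]
orientation: [-0.499, -0.5, -0.499, 0.501]
wrist_force: [0.6, -0.3, -2.2]
finger_gap: 0.0395
```

drive_tool([
  [[0,0,0,0,0,0,0],[0,0,0,0,0,0,0],[0,0,0,0,0,0,0],[0.1,0,0,0,0,0,0],[0,0,0,0,0,0,0]],
])

```text
clock: 43.45
tcp_pos: [0.5108, 0.3717, 0.0771]
orientation: [0.5, 0.501, 0.5, -0.499]
wrist_force: [-0.0, 0.0, -1.9]
finger_gap: 0.0393
```

drive_tool([
  [[0.15,0,0,0,0,0,0],[0.15,0,0,0,0,0,0],[0.15,0,0,0,0,0,0],[0,0,0,0,0,0,0],[0,0,0,0,0,0,0]],
])

```text
clock: 43.87
tcp_pos: [0.5095, 0.3715, 0.0705]
orientation: [-0.5, -0.5, -0.5, 0.5]
wrist_force: [-0.2, 0.8, -1.4]
finger_gap: 0.0397
```

drive_tool([
  [[0.1,0,0,0,0,0,0],[0.1,0,0,0,0,0,0],[0,0,0,0,0,0,0],[0,0,0,0,0,0,0],[0,0,0,0,0,0,0]],
])

```text
clock: 44.28
tcp_pos: [0.5098, 0.3717, 0.0701]
orientation: [0.5, 0.5, 0.5, -0.5]
wrist_force: [-2.8, -0.7, 6.2]
finger_gap: 0.0397
```

drive_tool([
  [[-0.1,0,0,0,0,0,1],[0,0,0,0,0,0,1],[0,0,0,0,0,0,1],[0,0,0,0,0,0,1],[0,0,0,0,0,0,1]],
])

```text
clock: 44.7
tcp_pos: [0.5098, 0.3715, 0.0696]
orientation: [-0.5, -0.5, -0.5, 0.5]
wrist_force: [0.5, 0.7, 0.4]
finger_gap: 0.0855
```

drive_tool([
  [[-1,0,0,0,0,0,1],[-2.5,0,0,0,0,0,1],[-3.5,0,0,0,0,0,1],[-3.5,0,0,0,0,0,1],[-3,0,0,0,0,0,1]],
])

```text
clock: 45.12
tcp_pos: [0.5098, 0.3716, 0.2077]
orientation: [0.5, 0.501, 0.5, -0.5]
wrist_force: [1.0, 0.3, -0.3]
finger_gap: 0.0854
```

drive_tool([
  [[0,0,2,0,0,0,1],[0,0,3,0,0,0,1],[0,0,4,0,0,0,1],[0,-1,4,0,0,0,1],[0,-1,4,0,0,0,1]],
])

```text
clock: 45.53
tcp_pos: [0.4896, 0.2001, 0.2054]
orientation: [0.5, 0.5, 0.5, -0.5]
wrist_force: [0.3, -0.5, 0.8]
finger_gap: 0.0854
```

drive_tool([
  [[0,-1,4,0,0,0,1],[0,0,4,0,0,0,1],[0,0,4,0,0,0,1],[0,0,4,0,0,0,1],[0,0,4,0,0,0,1]],
])

```text
clock: 45.95
tcp_pos: [0.4794, -0.0003, 0.2059]
orientation: [0.501, 0.5, 0.5, -0.5]
wrist_force: [1.0, 0.1, 1.3]
finger_gap: 0.0853
```

drive_tool([
  [[0,0,4,0,0,0,1],[0,0,4,0,0,0,1],[0,0,4,0,0,0,1],[0,0,4,0,0,0,1],[0,0,4,0,0,0,1]],
])

```text
clock: 46.37
tcp_pos: [0.4793, -0.2006, 0.2058]
orientation: [0.5, 0.5, 0.499, -0.5]
wrist_force: [0.9, -0.1, 0.0]
finger_gap: 0.0855
```

drive_tool([
  [[0,0,4,0,0,0,1],[0,0,3,0,0,0,1],[0,0,2,0,0,0,1],[0,0,1,0,0,0,1],[0,0,0,0,0,0,1]],
])

```text
clock: 46.78
tcp_pos: [0.4795, -0.3005, 0.205]
orientation: [-0.499, -0.501, -0.499, 0.501]
wrist_force: [0.2, -0.4, 0.3]
finger_gap: 0.0856
```

```bash
python3 - <<'E'
from h import *
np.set_printoptions(precision=4,suppress=True)
st=env.get_state();print(st['tcp_pos']);to([.4798,-.2978,.068],0)
im=env.read_camera("side"); cv2.imwrite("pics/side12.png",im[:,:,::-1]);crop(im,190,100,250,280,2,"pics/zs12.png")
E
```

```text
[ 0.4795 -0.3005  0.205 ]
shift now-axes cm [13.7022  0.0265 -0.2781] target-axes cm [13.7023  0.033  -0.2695] rot deg [-0.174   0.0355 -0.0238]
```

View pics/zs12.png

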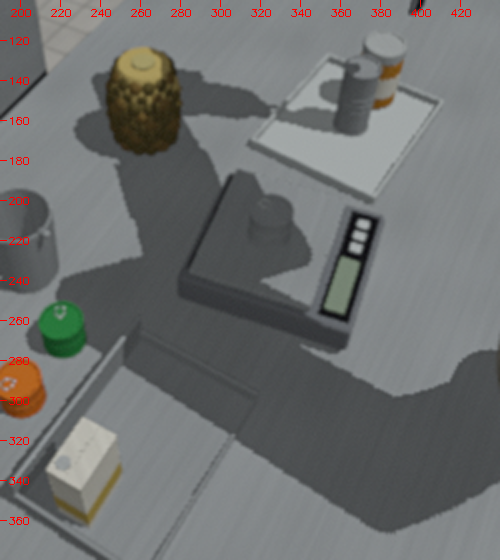

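The carton is back in its place (zoom pixels match the start) and the tin is still on the pan. Next I grip the can.

drive_tool([
  [[2,0,-0.2,0,0,0,1],[2.5,0,0,0,0,0,1],[2.5,0,0,0,0,0,1],[2.5,0,0,0,0,0,1],[2.5,0,0,0,0,0,1]],
])

```text
clock: 47.25
tcp_pos: [0.4798, -0.2942, 0.0844]
orientation: [0.501, 0.5, 0.5, -0.499]
wrist_force: [0.4, -0.1, 0.4]
finger_gap: 0.085
```

drive_tool([
  [[1,0,0,0,0,0,1],[0.7,0,0,0,0,0,1],[0,0,0,0,0,0,1],[0,0,0,0,0,0,1],[0,0,0,0,0,0,1]],
])

```text
clock: 47.67
tcp_pos: [0.4806, -0.2969, 0.0694]
orientation: [0.501, 0.5, 0.499, -0.5]
wrist_force: [1.0, 0.2, 0.3]
finger_gap: 0.0855
```

drive_tool([
  [[0,0,0,0,0,0,0],[0,0,0,0,0,0,0],[0,0,0,0,0,0,0],[0,0,0,0,0,0,0],[0,0,0,0,0,0,0]],
])

```text
clock: 48.08
tcp_pos: [0.48, -0.297, 0.0688]
orientation: [0.5, 0.5, 0.499, -0.5]
wrist_force: [-1.0, 0.6, 7.1]
finger_gap: 0.0521
```

drive_tool([
  [[0,0,0,0,0,0,0],[0,0,0,0,0,0,0],[0,0,0,0,0,0,0],[0,0,0,0,0,0,0],[0,0,0,0,0,0,0]],
])

```text
clock: 48.5
tcp_pos: [0.48, -0.297, 0.0688]
orientation: [0.5, 0.5, 0.499, -0.5]
wrist_force: [-1.3, -0.2, 5.5]
finger_gap: 0.0522
```

drive_tool([
  [[-1,0,0,0,0,0,0],[-2.5,0,0,0,0,0,0],[-3.5,0,0,0,0,0,0],[-3.5,0,0,0,0,0,0],[-3.5,0,0,0,0,0,0]],
])

```text
clock: 48.92
tcp_pos: [0.4788, -0.2959, 0.2089]
orientation: [0.499, 0.5, 0.501, -0.5]
wrist_force: [0.7, -0.1, -2.5]
finger_gap: 0.0525
```

drive_tool([
  [[-1,0,0,0,0,0,0],[0,0.5,-2,0,0,0,0],[0,0.5,-3,0,0,0,0],[0,0.5,-3,0,0,0,0],[0,0.5,-3,0,0,0,0]],
])

```text
clock: 49.33
tcp_pos: [0.499, -0.1853, 0.2169]
orientation: [-0.499, -0.5, -0.5, 0.501]
wrist_force: [0.5, -0.2, -1.9]
finger_gap: 0.0522
```

drive_tool([
  [[0,0.5,-3,0,0,0,0],[0,0,-3,0,0,0,0],[0,0,-3,0,0,0,0],[0,0,-3,0,0,0,0],[0,0,-3,0,0,0,0]],
])

```text
clock: 49.75
tcp_pos: [0.5037, -0.0349, 0.2168]
orientation: [-0.499, -0.5, -0.5, 0.5]
wrist_force: [0.4, -0.4, -3.3]
finger_gap: 0.0521
```

drive_tool([
  [[0,0,-3,0,0,0,0],[0,0,-3,0,0,0,0],[0,0,-3,0,0,0,0],[0,0,-3,0,0,0,0],[0,0,-3,0,0,0,0]],
])

```text
clock: 50.17
tcp_pos: [0.5037, 0.1149, 0.2168]
orientation: [-0.5, -0.5, -0.5, 0.501]
wrist_force: [0.5, -1.1, -2.4]
finger_gap: 0.0522
```

drive_tool([
  [[0,0,-3,0,0,0,0],[0,0,-3,0,0,0,0],[0,0,-2.5,0,0,0,0],[0,0,-1.5,0,0,0,0],[0,0,-1,0,0,0,0]],
])

```text
clock: 50.58
tcp_pos: [0.5038, 0.2252, 0.2166]
orientation: [0.5, 0.499, 0.501, -0.5]
wrist_force: [0.5, -0.6, -3.2]
finger_gap: 0.0523
```

drive_tool([
  [[0,0,-0.2,0,0,0,0],[0,0,0,0,0,0,0],[0,0,0,0,0,0,0],[0,0,0,0,0,0,0],[0,0,0,0,0,0,0]],
])

```text
clock: 51.0
tcp_pos: [0.5049, 0.2244, 0.2178]
orientation: [-0.5, -0.5, -0.499, 0.501]
wrist_force: [0.6, 1.2, -2.6]
finger_gap: 0.0521
```

drive_tool([
  [[2.5,0,0,0,0,0,0],[3.2,0,0,0,0,0,0],[3.3,0,0,0,0,0,0],[3,0,0,0,0,0,0],[2.2,0,0,0,0,0,0]],
])

```text
clock: 51.42
tcp_pos: [0.5036, 0.2243, 0.0734]
orientation: [-0.499, -0.5, -0.5, 0.501]
wrist_force: [0.3, -0.5, -3.6]
finger_gap: 0.0523
```

drive_tool([
  [[0,0,0,0,0,0,0],[0,0,0,0,0,0,0],[0,0,0,0,0,0,0],[0.1,0,0,0,0,0,0],[0,0,0,0,0,0,0]],
])

```text
clock: 51.83
tcp_pos: [0.5063, 0.2258, 0.0767]
orientation: [0.501, 0.501, 0.499, -0.499]
wrist_force: [-0.3, 0.2, -2.8]
finger_gap: 0.0522
```

drive_tool([
  [[0.1,0,0,0,0,0,0],[0.15,0,0,0,0,0,0],[0.15,0,0,0,0,0,0],[0,0,0,0,0,0,0],[0,0,0,0,0,0,0]],
])

```text
clock: 52.25
tcp_pos: [0.5045, 0.2255, 0.0706]
orientation: [-0.5, -0.5, -0.5, 0.5]
wrist_force: [-0.4, 0.5, -2.7]
finger_gap: 0.0522
```

drive_tool([
  [[0.1,0,0,0,0,0,0],[0.1,0,0,0,0,0,0],[0,0,0,0,0,0,0],[0,0,0,0,0,0,0],[0,0,0,0,0,0,0]],
])

```text
clock: 52.67
tcp_pos: [0.5047, 0.2255, 0.0687]
orientation: [-0.5, -0.5, -0.5, 0.5]
wrist_force: [-0.1, 0.4, -3.3]
finger_gap: 0.0521
```

drive_tool([
  [[0.1,0,0,0,0,0,0],[0,0,0,0,0,0,0],[0,0,0,0,0,0,0],[0,0,0,0,0,0,0],[0,0,0,0,0,0,0]],
])

```text
clock: 53.08
tcp_pos: [0.5049, 0.2256, 0.0679]
orientation: [0.5, 0.5, 0.5, -0.5]
wrist_force: [0.1, 0.7, -1.0]
finger_gap: 0.0523
```

drive_tool([
  [[0.1,0,0,0,0,0,0],[0,0,0,0,0,0,0],[0,0,0,0,0,0,0],[0,0,0,0,0,0,1],[0,0,0,0,0,0,1]],
])

```text
clock: 53.5
tcp_pos: [0.5051, 0.2256, 0.0671]
orientation: [0.5, 0.5, 0.5, -0.5]
wrist_force: [0.4, -0.5, 0.2]
finger_gap: 0.0742
```

drive_tool([
  [[0,0,0,0,0,0,1],[0,0,0,0,0,0,1],[0,0,0,0,0,0,1],[0,0,0,0,0,0,1],[-1,0,0,0,0,0,1]],
])

```text
clock: 53.92
tcp_pos: [0.5033, 0.225, 0.0752]
orientation: [-0.499, -0.499, -0.501, 0.501]
wrist_force: [-0.6, 0.5, -1.6]
finger_gap: 0.0854
```

drive_tool([
  [[-2.5,0,0,0,0,0,1],[-3.5,0,0,0,0,0,1],[-3.5,0,0,0,0,0,1],[-3.5,0,0,0,0,0,1],[0,0,1,0,0,0,1]],
])

```text
clock: 54.33
tcp_pos: [0.5083, 0.2175, 0.2151]
orientation: [0.502, 0.504, 0.498, -0.496]
wrist_force: [2.1, 0.0, 0.6]
finger_gap: 0.0853
```

drive_tool([
  [[0,0,3,0,0,0,1],[0,0,4,0,0,0,1],[0,-1,4,0,0,0,1],[0,-1,4,0,0,0,1],[0,-1,4,0,0,0,1]],
])

```text
clock: 54.75
tcp_pos: [0.4741, 0.024, 0.2073]
orientation: [0.5, 0.5, 0.5, -0.5]
wrist_force: [1.2, 0.0, 0.9]
finger_gap: 0.0854
```

drive_tool([
  [[0,-0.3,4,0,0,0,1],[0,0,4,0,0,0,1],[0,0,4,0,0,0,1],[0,0,4,0,0,0,1],[0,0,4,0,0,0,1]],
])

```text
clock: 55.17
tcp_pos: [0.4712, -0.1766, 0.2077]
orientation: [0.5, 0.5, 0.499, -0.5]
wrist_force: [0.7, 0.6, -0.1]
finger_gap: 0.0855
```

drive_tool([
  [[0,0,4,0,0,0,1],[0,0,4,0,0,0,1],[0,0,4,0,0,0,1],[0,0,3,0,0,0,1],[0,0,2,0,0,0,1]],
])

```text
clock: 55.58
tcp_pos: [0.4711, -0.3481, 0.2071]
orientation: [-0.5, -0.501, -0.499, 0.501]
wrist_force: [0.4, -0.1, -0.3]
finger_gap: 0.0855
```

drive_tool([
  [[0,0,1.5,0,0,0,1],[0,0,0.5,0,0,0,1],[0,0,0,0,0,0,1],[0,0,0,0,0,0,1],[0,0,0,0,0,0,1]],
])

```text
clock: 56.0
tcp_pos: [0.4717, -0.363, 0.207]
orientation: [0.5, 0.5, 0.5, -0.5]
wrist_force: [-1.0, 0.3, 0.7]
finger_gap: 0.0851
```

```bash
python3 - <<'E'
from h import *
np.set_printoptions(precision=4,suppress=True)
st=env.get_state();print(st['tcp_pos']);to([.4715,-.3637,.0635],0)
im=env.read_camera("side"); cv2.imwrite("pics/side13.png",im[:,:,::-1]);crop(im,190,100,250,280,2,"pics/zs13.png")
E
```

```text
[ 0.4717 -0.363   0.207 ]
shift now-axes cm [14.3519 -0.0152  0.0799] target-axes cm [14.3519 -0.0173  0.0722] rot deg [ 0.07   -0.031   0.0088]
```

View pics/zs13.png

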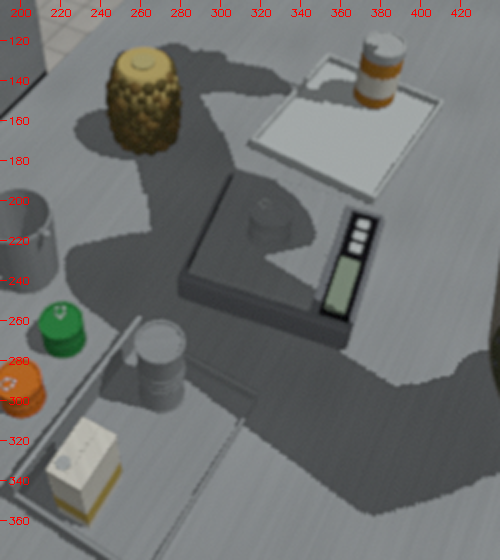

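The can and carton stand in their original spots. Next I grip the jar.

drive_tool([
  [[2,0,0,0,0,0,1],[2.5,0,0,0,0,0,1],[2.5,0,0,0,0,0,1],[2.5,0,0,0,0,0,1],[2.5,0,0,0,0,0,1]],
])

```text
clock: 56.47
tcp_pos: [0.4719, -0.3632, 0.0863]
orientation: [0.501, 0.5, 0.5, -0.5]
wrist_force: [0.1, -0.5, -0.0]
finger_gap: 0.0856
```

drive_tool([
  [[1.5,0,0,0,0,0,1],[0.7,0,0,0,0,0,1],[0,0,0,0,0,0,1],[0,0,0,0,0,0,1],[0,0,0,0,0,0,1]],
])

```text
clock: 56.88
tcp_pos: [0.4725, -0.3649, 0.0664]
orientation: [0.501, 0.5, 0.499, -0.5]
wrist_force: [-0.5, 0.3, -0.8]
finger_gap: 0.0851
```

drive_tool([
  [[0,0,0,0,0,0,0],[0,0,0,0,0,0,0],[0,0,0,0,0,0,0],[0,0,0,0,0,0,0],[0,0,0,0,0,0,0]],
])

```text
clock: 57.3
tcp_pos: [0.4721, -0.3652, 0.0663]
orientation: [0.501, 0.5, 0.499, -0.5]
wrist_force: [-0.7, 1.2, 6.8]
finger_gap: 0.0625
```

drive_tool([
  [[0,0,0,0,0,0,0],[0,0,0,0,0,0,0],[0,0,0,0,0,0,0],[0,0,0,0,0,0,0],[0,0,0,0,0,0,0]],
])

```text
clock: 57.72
tcp_pos: [0.4722, -0.3652, 0.0663]
orientation: [0.501, 0.5, 0.499, -0.5]
wrist_force: [-1.4, -0.1, 5.0]
finger_gap: 0.0623
```

drive_tool([
  [[-1,0,0,0,0,0,0],[-2.5,0,0,0,0,0,0],[-3.5,0,0,0,0,0,0],[-3.5,0,0,0,0,0,0],[-3.5,0,0,0,0,0,0]],
])

```text
clock: 58.13
tcp_pos: [0.4709, -0.3639, 0.2061]
orientation: [0.499, 0.5, 0.5, -0.5]
wrist_force: [1.4, -1.0, -2.2]
finger_gap: 0.0623
```

drive_tool([
  [[-1.5,0,0,0,0,0,0],[0,-0.3,-2,0,0,0,0],[0,-0.3,-3,0,0,0,0],[0,0,-3,0,0,0,0],[0,0,-3,0,0,0,0]],
])

```text
clock: 58.55
tcp_pos: [0.4649, -0.2534, 0.2199]
orientation: [0.499, 0.5, 0.5, -0.5]
wrist_force: [0.9, 0.3, -2.4]
finger_gap: 0.0624
```

drive_tool([
  [[0,0,-3,0,0,0,0],[0,0,-3,0,0,0,0],[0,0,-3,0,0,0,0],[0,0,-3,0,0,0,0],[0,0,-3,0,0,0,0]],
])

```text
clock: 58.97
tcp_pos: [0.465, -0.103, 0.22]
orientation: [-0.5, -0.5, -0.5, 0.5]
wrist_force: [-0.2, 0.1, -2.9]
finger_gap: 0.0624
```

drive_tool([
  [[0,0,-3,0,0,0,0],[0,0,-3,0,0,0,0],[0,0,-3,0,0,0,0],[0,0,-3,0,0,0,0],[0,0,-3,0,0,0,0]],
])

```text
clock: 59.38
tcp_pos: [0.465, 0.0469, 0.22]
orientation: [-0.5, -0.5, -0.5, 0.5]
wrist_force: [0.9, -0.4, -3.3]
finger_gap: 0.0621
```

drive_tool([
  [[0,0,-3,0,0,0,0],[0,0,-3,0,0,0,0],[0,0,-3,0,0,0,0],[0,0,-3,0,0,0,0],[0,0,-3,0,0,0,0]],
])

```text
clock: 59.8
tcp_pos: [0.4651, 0.1969, 0.22]
orientation: [-0.5, -0.5, -0.5, 0.5]
wrist_force: [0.3, -0.1, -2.6]
finger_gap: 0.0624
```

drive_tool([
  [[0,0,-3,0,0,0,0],[0,0,-3,0,0,0,0],[0,0,-2.5,0,0,0,0],[0,0,-1.2,0,0,0,0],[0,0,-0.7,0,0,0,0]],
])

```text
clock: 60.22
tcp_pos: [0.4652, 0.3009, 0.2196]
orientation: [0.5, 0.499, 0.501, -0.5]
wrist_force: [-0.7, -0.4, -2.5]
finger_gap: 0.0621
```

drive_tool([
  [[0,0,0,0,0,0,0],[0,0,0,0,0,0,0],[0,0,0,0,0,0,0],[0,0,0,0,0,0,0],[0,0,0,0,0,0,0]],
])

```text
clock: 60.63
tcp_pos: [0.4659, 0.2984, 0.2199]
orientation: [-0.5, -0.5, -0.499, 0.501]
wrist_force: [-0.4, -0.3, -2.7]
finger_gap: 0.0626
```

drive_tool([
  [[2.5,0,-0.6,0,0,0,0],[3.2,0,0,0,0,0,0],[3.2,0,0,0,0,0,0],[3,0,0,0,0,0,0],[2.8,0,0,0,0,0,0]],
])

```text
clock: 61.05
tcp_pos: [0.4655, 0.3046, 0.0714]
orientation: [-0.5, -0.5, -0.5, 0.5]
wrist_force: [-0.8, 1.0, -2.2]
finger_gap: 0.0621
```

drive_tool([
  [[0,0,0,0,0,0,0],[0,0,0,0,0,0,0],[0,0,0,0,0,0,0],[0.1,0,0,0,0,0,0],[0,0,0,0,0,0,0]],
])

```text
clock: 61.47
tcp_pos: [0.4674, 0.3061, 0.0739]
orientation: [0.5, 0.501, 0.499, -0.499]
wrist_force: [0.3, 0.3, -2.2]
finger_gap: 0.0624
```

drive_tool([
  [[0.1,0,0,0,0,0,0],[0.15,0,0,0,0,0,0],[0,0,0,0,0,0,0],[0,0,0,0,0,0,0],[0,0,0,0,0,0,0]],
])

```text
clock: 61.88
tcp_pos: [0.4657, 0.3055, 0.0693]
orientation: [-0.5, -0.5, -0.5, 0.5]
wrist_force: [0.1, -0.2, -1.0]
finger_gap: 0.0622
```

drive_tool([
  [[0.1,0,0,0,0,0,0],[0.1,0,0,0,0,0,0],[0,0,0,0,0,0,0],[0,0,0,0,0,0,0],[0,0,0,0,0,0,0]],
])

```text
clock: 62.3
tcp_pos: [0.4657, 0.3055, 0.0671]
orientation: [-0.5, -0.5, -0.5, 0.5]
wrist_force: [-0.6, 0.8, -2.9]
finger_gap: 0.0623
```

drive_tool([
  [[0.1,0,0,0,0,0,0],[0.05,0,0,0,0,0,0],[0,0,0,0,0,0,0],[0,0,0,0,0,0,0],[0,0,0,0,0,0,0]],
])

```text
clock: 62.72
tcp_pos: [0.4657, 0.3055, 0.0657]
orientation: [-0.5, -0.5, -0.5, 0.5]
wrist_force: [0.5, 0.0, -4.0]
finger_gap: 0.0623
```

drive_tool([
  [[0.1,0,0,0,0,0,0],[0.05,0,0,0,0,0,0],[0,0,0,0,0,0,0],[0,0,0,0,0,0,0],[0,0,0,0,0,0,0]],
])

```text
clock: 63.13
tcp_pos: [0.4658, 0.3057, 0.0653]
orientation: [0.5, 0.5, 0.5, -0.5]
wrist_force: [-2.8, -1.0, 5.0]
finger_gap: 0.0621
```

Contact at 5 N, so I release, rise and clear away.

drive_tool([
  [[0,0,0,0,0,0,1],[0,0,0,0,0,0,1],[0,0,0,0,0,0,1],[0,0,0,0,0,0,1],[0,0,0,0,0,0,1]],
])

```text
clock: 63.55
tcp_pos: [0.4658, 0.3055, 0.0642]
orientation: [-0.5, -0.5, -0.5, 0.5]
wrist_force: [-0.9, 0.5, -0.2]
finger_gap: 0.0853
```

drive_tool([
  [[-1,0,0,0,0,0,1],[-2,0,0,0,0,0,1],[-3,0,0,0,0,0,1],[-3,0,0,0,0,0,1],[-3,0,0,0,0,0,1]],
])

```text
clock: 63.97
tcp_pos: [0.4654, 0.3054, 0.1861]
orientation: [-0.5, -0.5, -0.5, 0.5]
wrist_force: [0.8, 0.8, 0.2]
finger_gap: 0.0854
```

drive_tool([
  [[-3,0,0,0,0,0,1],[0,0,2,0,0,0,1],[0,0,4,0,0,0,1],[0,0,4,0,0,0,1],[0,0,4,0,0,0,1]],
])

```text
clock: 64.38
tcp_pos: [0.4655, 0.1645, 0.2153]
orientation: [0.501, 0.5, 0.5, -0.499]
wrist_force: [0.6, -1.0, -0.9]
finger_gap: 0.0854
```

drive_tool([
  [[0,0,4,0,0,0,1],[0,0,4,0,0,0,1],[0,0,4,0,0,0,1],[0,0,4,0,0,0,1],[0,0,4,0,0,0,1]],
])

```text
clock: 64.8
tcp_pos: [0.4653, -0.0364, 0.2153]
orientation: [0.5, 0.5, 0.5, -0.5]
wrist_force: [1.0, 0.7, 0.3]
finger_gap: 0.0851
```

drive_tool([
  [[0,0,4,0,0,0,1],[0,0,4,0,0,0,1],[0,0,3,0,0,0,1],[0,0,1,0,0,0,1],[0,0,0,0,0,0,1]],
])

```text
clock: 65.22
tcp_pos: [0.4657, -0.1569, 0.2148]
orientation: [-0.499, -0.501, -0.499, 0.501]
wrist_force: [0.9, 0.0, -0.2]
finger_gap: 0.0855
```

```bash
python3 - <<'E'
from h import *
st=env.get_state();print(st['tcp_pos'],st['clock'])
a=env.read_camera("side"); cv2.imwrite("pics/side14.png",a[:,:,::-1])
b=env.read_camera("scene"); cv2.imwrite("pics/scene14.png",b[:,:,::-1])
o=cv2.imread("pics/side0.png")[:,:,::-1]; s=np.s_[250:390,190:330]
cv2.imwrite("pics/cmp14.png",cv2.resize(np.hstack([o[s],a[s]])[:,:,::-1],None,fx=2.8,fy=2.8))
o=cv2.imread("pics/scene0.png")[:,:,::-1]; s=np.s_[170:270,330:460]
cv2.imwrite("pics/cmp14b.png",cv2.resize(np.hstack([o[s],b[s]])[:,:,::-1],None,fx=3,fy=3))
crop(a,270,120,150,150,4,"pics/zs14.png")
E
```

```text
[ 0.46567785 -0.15691631  0.21475886] 65.2167
```

View pics/cmp14.png

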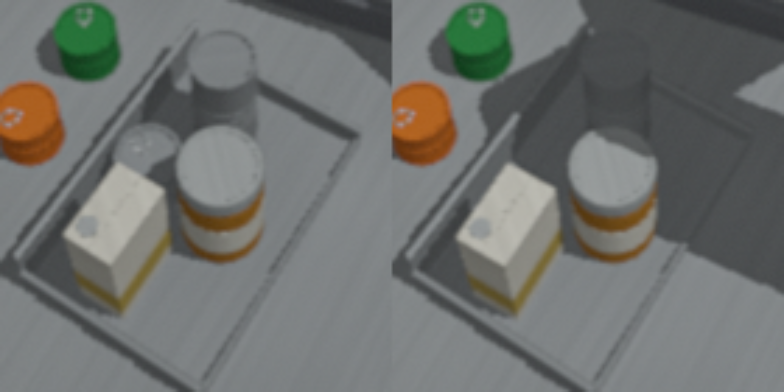

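View pics/cmp14b.png

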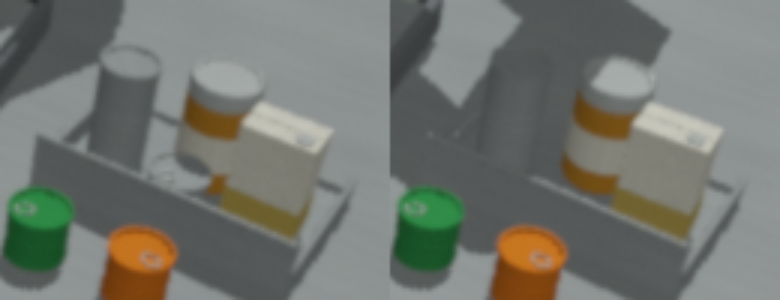

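View pics/side14.png

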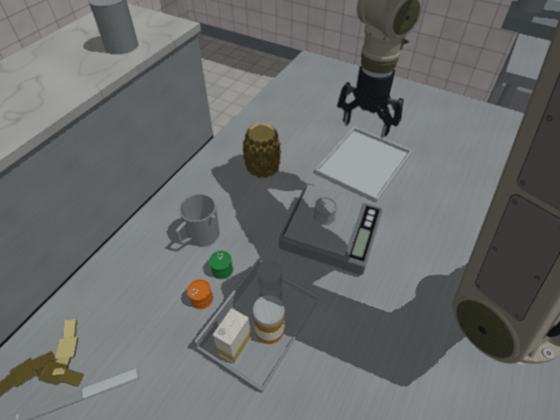

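In both fixed cameras all three packs match their start pixels within about 1 px. The tin stands on the pan at (325,207), the bystanders look unmoved, and the gripper is clear of everything.

```bash
python3 - <<'E'
from workcell import env
print(env.hand_in())
E
```

```text
the job is handed in; nothing more can be done
None
```

The job is done and handed in at about 65 s of the 147 s limit. I moved the jar, can and carton upright onto the tray. Then I set the tin on the scale's pan with about 3 N of contact and put the three packs back on the stand.

- **Packs:** in both fixed cameras, all three line up with their start pictures to about 1 px by eye, roughly 2 mm. All stand upright. The can was in the arm's shadow in the last pictures, so its check is less sharp, but an earlier picture showed it clearly in place.
- **Tin:** in the wrist view it is about 3 mm from the pan's centre, and in the side view about 2 mm, against the 15 mm allowed. The two cameras disagree by about 3–8 mm on absolute position, so I compared tin and pan within each view.
- **Bystanders:** the pineapple, the jug and the green and orange tins look unmoved. I checked these by eye only.
- **Slip:** I gripped the can about 6 mm off the middle of the pads because a move fell short. It held firmly, and I gripped it again with the same offset on the way back, to about 1 mm.
- **Gripper:** it ended open and clear, touching nothing.

No check failed.

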